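# Set four clay pots on their matching drip trays

## Robot

A 6-joint arm with a two-finger parallel gripper is mounted at the origin on the work surface. World frame = base frame: x ahead of the robot, y to its left, z up, the work surface at z = 0. Lengths are in m, angles in rad, forces in N, time in s.
With the tool pointing down it reaches from about 0.325 to 0.875 m from the base axis. Payload 4.4 kg.
Tool frame: the origin (TCP) lies midway between the tips of the shut fingers; the grasp point (between the pads) lies 19 mm behind it; z points along the fingers, x is the direction in which the jaws open and shut, and the axes are right-handed (so a half turn about z gives the same grasp; the last joint's range is limited). The gripper opens to 85 mm and grips with 20 to 120 N. Pads are 22 mm wide; open, the fingers measure 114 mm over their backs; the gripper's body (76 mm by 85 mm) begins 54 mm behind the grasp point. The pads swing forward as they close: fully open they stand 13 mm farther back than shut.
Start: joints at [1.067, 0.207, 1.542, -0, 1.393, -0.15], TCP at [0.199, 0.539, 0.231] pointing down, gripper open.
Joint ranges: [-2.73, 2.73], [-0.86, 2.22], [0.23, 2.46], [-1.11, 4.25], [0.08, 2.63], [-2.82, 2.82]. Speed limits (rad/s): [2.79, 2.79, 3.14, 3.14, 3.14, 3.14].

## Interface

Orientations are given as a rotation vector (axis times angle).
In Python, from rig import arm, eyes, sign_off gives the robot as it stands. The module is installed in compiled form; this text tells all that it offers.
- The arm moves only by the shell command python3 -m creep 'ROWS' [FORCE]. ROWS is JSON, a list of rows, each an object of numbers: "ax", "ay", "az": the turn, a rotation vector about the world's x, y, z each as a share of 360 degrees, from -1 to 1; "x", "y", "z": the shift along the world's x, y, z each as a share of 150 mm, from -1 to 1; "grip": the gripper command: -1 is shut, 1 is fully open, values between are in proportion. A call has 1 to 8 rows; each row is the pose to reach, as a shift and turn from the pose commanded when the call began, turning the shorter way round; what a row does not reach only later rows make up. A row lasts 1/10 s, in which the tool goes at most 50 mm and 8.59 degrees, less where a joint would pass 70% of its speed; a pose out of reach is approached as far as the arm can. A call with a number of a shift or a turn outside -1 to 1 is refused whole. A call with a gripper value outside its range is refused whole. The fingers move at their own pace and stop on an object; FORCE is the grip in N (left out, the last holds). Time passes only in rows, so rows that repeat a pose let the fingers close. It gives the time, the measured TCP pose, the force and the opening at its end, in the units of the state.
- arm.sense(): the state, without advancing time (a new reading comes with each control period).
- eyes.grab_frame(name): name is "side" or "top"; returns (picture, depth): 384x512x3 uint8, red, green, blue; 384x512 float32, m along the optical axis (not along the pixel's ray), 0 where there is no reading.
- eyes.camera_params(name): a dict with "fx", "fy", "cx", "cy" (pixels), "T" (4x4, takes a point from camera to world coordinates). Camera axes: x right, y down, z forward; pixel columns grow to the right and rows downward; lengths in m; the calibration is good to about 2 mm. A picture is of the moment at which its call begins. camera_params takes no time and is no camera call.
- sign_off(): hands the job in, once; it reports no verdict.
The state is a dict: "clock": time; "joints": joint angles; "qvel": joint speeds; "joint_torque": joint torques, N m; "eef_pos": TCP position; "orientation": TCP orientation; "contact_force": force on the tool from outside, world axes, zero at the start; "moment": the same for the moment, N m; "grip_width": opening from 0.0 (shut) to 1.0 (fully open).
Only numpy, scipy, OpenCV 4.12 (cv2) and the standard library are available. Lean on these libraries where they do the work, as an engineer would, in place of code of your own. Each camera call takes 0.05 s, during which the arm holds its last target.

## Task

Get this display ready for sale: stand each of the four empty clay pots upright in the grey drip tray made for it - large round pot in the large round tray, small round in the small round, square in the square, long trough in the long tray - flat on the tray's floor inside the rim, with the square pot and the trough turned to line up with their trays' sides. Set them down gently, since clay chips, and leave the jar of plant food where it is.

Things in the scene. Friction and masses are not known exactly. Their poses are not given: they have to be found in the camera images.
- pot_large_round: Large round terracotta pot, empty and open at the top, 70 mm tall. Straight collar of 66 mm diameter from 38 mm height to the top; tapers below it to a foot of 56 mm diameter; wall 5 mm. About 0.15 to 0.31 kg. Origin: centre of its underside; z up.
- pot_small_round: Small round terracotta pot, empty and open at the top, 58 mm tall. Straight collar of 38 mm diameter from 30 mm height to the top; tapers below it to a foot of 32 mm diameter; wall 4 mm. About 0.06 to 0.11 kg. Origin: centre of its underside; z up.
- pot_square: Square terracotta pot with upright sides, empty and open at the top, 56 x 56 mm and 64 mm tall, wall 5 mm. About 0.14 to 0.28 kg. x and y axes are square to its sides. Origin: centre of its underside; z up.
- pot_trough: Oblong terracotta trough with upright sides, empty and open at the top, 100 mm long (its x axis), 56 mm wide (its y axis), 60 mm tall, wall 5 mm. About 0.2 to 0.39 kg. Origin: centre of its underside; z up.
- tray_large_round: Large round grey drip tray, 86 mm outside and 76 mm inside diameter. The floor is 5 mm thick and the rim stands 12 mm above the bench (7 mm above the tray's floor). Fixed to the bench. Origin: centre of its underside; z up.
- tray_small_round: Small round grey drip tray, 62 mm outside and 52 mm inside diameter. The floor is 5 mm thick and the rim stands 12 mm above the bench (7 mm above the tray's floor). Fixed to the bench. Origin: centre of its underside; z up.
- tray_square: Square grey drip tray, 88 x 88 mm outside and 76 x 76 mm inside. x and y axes are square to its sides. The floor is 5 mm thick and the rim stands 12 mm above the bench (7 mm above the tray's floor). Fixed to the bench. Origin: centre of its underside; z up.
- tray_trough: Oblong grey drip tray, 132 x 88 mm outside and 120 x 76 mm inside, long along its x axis. The floor is 5 mm thick and the rim stands 12 mm above the bench (7 mm above the tray's floor). Fixed to the bench. Origin: centre of its underside; z up.
- jar: Closed round jar of plant food, green with a white lid, 60 mm diameter, 84 mm tall, standing loose among the pots and trays; to be left alone. Origin: centre of its underside; z up.
Not all that is in view belongs to the job. Leave any red look-alike of the tray_square alone.

How it is judged:
At the end, for the whole second after the job is handed in: Each pot rests in its own tray: centres within 15 mm, underside 1 to 9 mm above the tray's underside (floor: 5), upright within 0.06 rad, under 20 mm/s; square pot's sides within 0.3 rad of its tray's (any quarter turn), trough's length within 0.3 rad of its tray's (horizontal distance between pot_large_round and tray_large_round below 0.015 m and z of pot_large_round in the frame of tray_large_round between 0.001 and 0.009 m and angle between each of pot_large_round, pot_small_round, pot_square, pot_trough's own z axis and vertical below 0.06 rad and linear speed of each of pot_large_round, pot_small_round, pot_square, pot_trough below 0.02 m/s and horizontal distance between pot_small_round and tray_small_round below 0.015 m and z of pot_small_round in the frame of tray_small_round between 0.001 and 0.009 m and horizontal distance between pot_square and tray_square below 0.015 m and z of pot_square in the frame of tray_square between 0.001 and 0.009 m and horizontal distance between pot_trough and tray_trough below 0.015 m and z of pot_trough in the frame of tray_trough between 0.001 and 0.009 m and (angle between the x axis of pot_square and the x axis of tray_square, either way round below 0.3 rad or angle between the x axis of pot_square and the y axis of tray_square, either way round below 0.3 rad) and angle between the x axis of pot_trough and the x axis of tray_trough, either way round below 0.3 rad); the robot touches nothing.
It fails at once if a pot is banged onto its tray (more than 45 N between them) (contact force between pot_large_round and tray_large_round above 45 N or contact force between pot_small_round and tray_small_round above 45 N or contact force between pot_square and tray_square above 45 N or contact force between pot_trough and tray_trough above 45 N).
It fails at once if the jar is moved by more than 30 mm or knocked over (distance of jar from where it was at the start of the episode above 0.03 m or angle between jar's own z axis and vertical above 0.3 rad).
It also fails if it takes over 115 s, if anything falls off the work surface, if the arm or the gripper's body presses on something with over 40 N, if the wrist force passes 120 N, or if a joint passes its speed limit or range.

## Working session

There is one attempt and no reset: what is moved stays moved. The work goes in short steps, Python scripts to look and compute and a shell command to move; the robot and the scene stay as the last step left them, time stands still between calls to the robot, and variables do not carry over. Pictures are saved under pics/ and viewed, and the job is handed in when it is done.

```bash
mkdir -p pics; python3 - <<'E'
from rig import arm,eyes
import cv2,numpy as np
print(arm.sense())
for n in("top","side"):
    p,d=eyes.grab_frame(n);c=eyes.camera_params(n)
    np.savez(f"{n}0.npz",p=p,d=d,T=c["T"],K=[c["fx"],c["fy"],c["cx"],c["cy"]])
    cv2.imwrite(f"pics/{n}0.png",p[:,:,::-1]);print(n,c)
E
```

```text
{'clock': 0.0, 'joints': array([ 1.06648838e+00,  2.07415835e-01,  1.54294914e+00,  3.00501910e-05,
        1.39348983e+00, -1.50521420e-01]), 'qvel': array([-1.55529957e-03,  1.80904673e-04,  7.56644365e-04,  9.18398255e-06,
       -5.84616472e-04,  1.30011241e-03]), 'joint_torque': array([-1.02967348e-03, -3.83040583e+01, -2.91595191e+01, -4.06241270e-04,
        1.04826796e-02, -8.26937367e-06]), 'eef_pos': array([0.19885789, 0.53872174, 0.2301304 ]), 'orientation': array([ 2.57689262,  1.79529992, -0.00320673]), 'contact_force': array([-0.18572485, -0.53969274,  0.08489866]), 'moment': array([-0.00853819, -0.01841153, -0.05320478]), 'grip_width': 1.0009760264342462}
top {'fx': 485.90900973553744, 'fy': 485.90900973553744, 'cx': 263.7572035903941, 'cy': 196.4099227716988, 'T': array([[ 0.03041576, -0.99820011,  0.05168573,  0.49114047],
       [-0.99950952, -0.02998844,  0.00902346,  0.00564795],
       [-0.00745724, -0.05193483, -0.99862263,  1.40890396],
       [ 0.        ,  0.        ,  0.        ,  1.        ]])}
side {'fx': 348.6694311687782, 'fy': 348.6694311687782, 'cx': 261.38090248069733, 'cy': 192.20710596567108, 'T': array([[ 0.92254723, -0.24339257,  0.29944393,  0.30005279],
       [-0.38546018, -0.61761578,  0.68554445, -0.65206307],
       [ 0.01808487, -0.74787085, -0.66359787,  0.67840246],
       [ 0.        ,  0.        ,  0.        ,  1.        ]])}
```

View pics/top0.png

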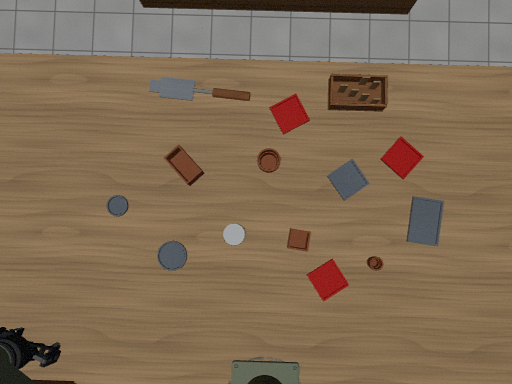

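View pics/side0.png

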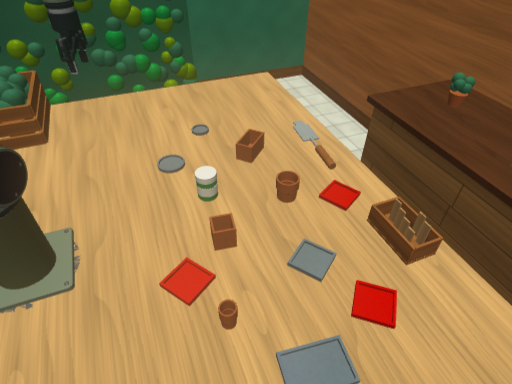

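The top view shows these candidates:
- **Trough:** (184,165), with the dibber crate at (357,92) as a possible mix-up.
- **Large round pot:** (269,160). **Small round pot:** (375,263).
- **Square pot:** (299,240).
- **Grey trays:** large round (172,255), small round (118,205), square (348,179), trough (425,221).
- **Red decoys to avoid:** (290,113), (402,157), (327,280).
- **Jar:** (234,234).

Next I'll check close crops and depth.

```bash
cat > h.py <<'E'
import numpy as np,cv2
def cloud(p,d,T,K):
    v,u=np.mgrid[:d.shape[0],:d.shape[1]]
    P=np.stack([(u-K[2])/K[0]*d,(v-K[3])/K[1]*d,d],-1)
    W=P@T[:3,:3].T+T[:3,3]; W[d<=0]=np.nan
    return W
def load(n):
    f=np.load(n+".npz");return f["p"],f["d"],cloud(f["p"],f["d"],f["T"],f["K"])
E
python3 - <<'E'
from h import *
p,d,W=load("top0")
ims=[]
S={"trough":(184,165),"large":(269,160),"square":(299,240),"small":(375,263),"tS":(118,205),"tL":(172,255),"tQ":(348,179),"tT":(425,221),"jar":(234,234)}
for k,(u,v) in S.items():
    c=p[v-30:v+30,u-30:u+30,::-1]
    ims.append(cv2.resize(c,(190,190),interpolation=cv2.INTER_NEAREST))
    z=W[v-22:v+23,u-22:u+23,2]
    print(k,W[v,u].round(3),"zmax",np.nanpercentile(z,99.8).round(3), "bench",np.nanmedian(z).round(4))
cv2.imwrite("pics/crop0.png",np.vstack([np.hstack(ims[i:i+3]) for i in(0,3,6)]))
p,d,W=load("side0")
ims=[cv2.resize(p[v-30:v+30,u-30:u+30,::-1],(300,300)) for u,v in((223,231),(228,314),(250,145),(288,185))]
cv2.imwrite("pics/crop1.png",np.vstack([np.hstack(ims[:2]),np.hstack(ims[2:])]))
E
```

```text
trough [ 0.649  0.254 -0.   ] zmax 0.066 bench 0.0022
large [0.67  0.006 0.007] zmax 0.075 bench 0.001
square [ 0.441 -0.087  0.006] zmax 0.069 bench 0.001
small [ 0.382 -0.306  0.004] zmax 0.062 bench 0.0005
tS [0.526 0.44  0.005] zmax 0.017 bench 0.0009
tL [0.387 0.277 0.004] zmax 0.018 bench 0.0017
tQ [ 0.621 -0.224  0.007] zmax 0.019 bench 0.0027
tT [ 0.507 -0.448  0.004] zmax 0.019 bench 0.0042
jar [0.455 0.095 0.085] zmax 0.09 bench 0.0008
```

View pics/crop0.png

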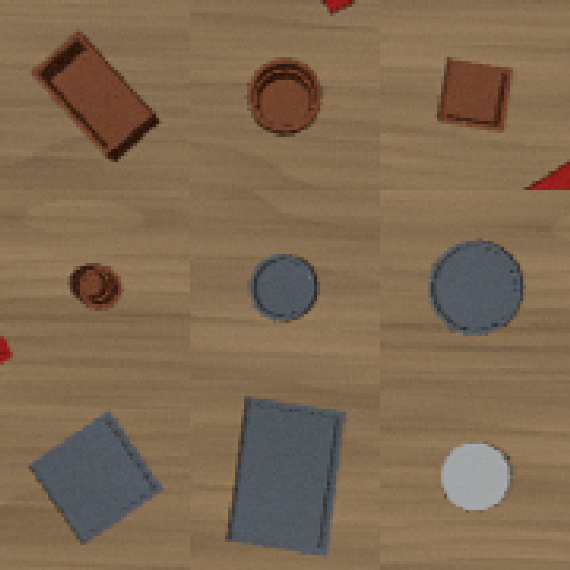

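View pics/crop1.png

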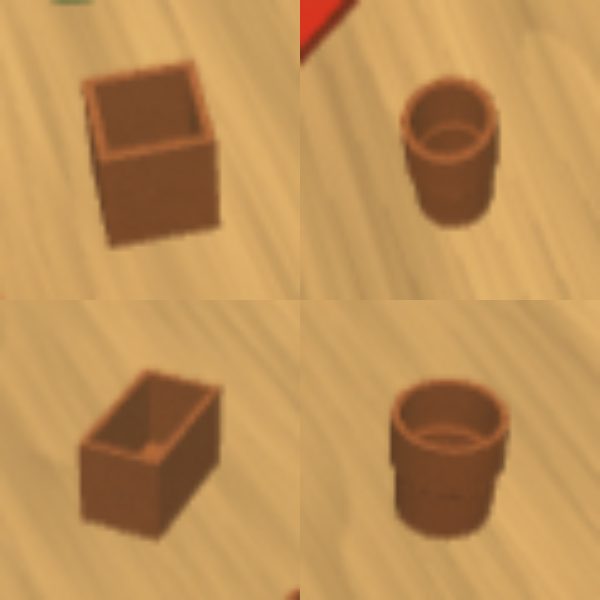

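The crops confirm that all four pots stand upright with their openings up, and that the four chosen trays are the grey ones. Now I'll work out the poses.

```bash
cat >> h.py <<'E'
POTS={"large":((184+85,160),.070,66),"small":((375,263),.058,38),"square":((299,240),.064,56),"trough":((184,165),.060,100),"jar":((234,234),.084,60)}
TR={"tS":(118,205),"tL":(172,255),"tQ":(348,179),"tT":(425,221)}
def rays(T,K,uv,z):
    uv=np.asarray(uv,float);r=np.stack([(uv[:,0]-K[2])/K[0],(uv[:,1]-K[3])/K[1],np.ones(len(uv))],-1)@T[:3,:3].T
    return T[:2,3]+r[:,:2]*((z-T[2,3])/r[:,2])[:,None]
def fit(X):
    X=(X*1000).astype(np.float32);r=cv2.minAreaRect(X);c=cv2.minEnclosingCircle(X)
    return "rect c=(%.1f,%.1f) %.1fx%.1f ang %.1f"%(*r[0],*r[1],r[2])+"  circ (%.1f,%.1f) d=%.1f"%(*c[0],2*c[1])
E
python3 - <<'E'
from h import *
for n in("top0","side0"):
  f=np.load(n+".npz");T,K=f["T"],f["K"];p,d,W=load(n)
  print(n)
  seeds={k:v[0] for k,v in POTS.items()}
  C={k:(load("top0")[2][v[1],v[0],:2]) for k,v in seeds.items()}
  for k,(s,h,w) in POTS.items():
    near=np.hypot(W[...,0]-C[k][0],W[...,1]-C[k][1])<.075
    m=near&(W[...,2]>h-.008)&(W[...,2]<h+.012)
    v,u=np.nonzero(m); X=rays(T,K,np.c_[u,v],h)
    print(k,len(u),fit(X),"zmed",np.median(W[m][:,2]).round(4))
  hsv=cv2.cvtColor(p,cv2.COLOR_RGB2HSV)
  g=(hsv[...,0]>95)&(hsv[...,0]<125)&(hsv[...,1]>25)
  Ct={k:load("top0")[2][v[1],v[0],:2] for k,v in TR.items()}
  for k in TR:
    m=(np.hypot(W[...,0]-Ct[k][0],W[...,1]-Ct[k][1])<.095)&g&(W[...,2]<.03)
    nn,l,st,_=cv2.connectedComponentsWithStats(m.astype(np.uint8));m=l==1+st[1:,4].argmax()
    v,u=np.nonzero(m);X=rays(T,K,np.c_[u,v],.010)
    print(k,len(u),fit(X))
E
```

```text
top0
large 133 rect c=(663.2,7.7) 64.1x63.7 ang 1.7  circ (663.0,8.7) d=65.7 zmed 0.0696
small 71 rect c=(385.1,-296.0) 35.8x35.8 ang 1.1  circ (386.3,-296.8) d=39.1 zmed 0.0574
square 144 rect c=(444.2,-82.2) 56.3x55.6 ang 82.3  circ (443.4,-83.0) d=75.0 zmed 0.0641
trough 213 rect c=(644.2,248.5) 101.5x56.1 ang 43.8  circ (644.9,247.5) d=111.3 zmed 0.0597
jar 375 rect c=(456.3,96.9) 57.0x57.2 ang 1.9  circ (454.9,96.8) d=59.8 zmed 0.0838
tS 307 rect c=(526.1,439.6) 57.9x55.0 ang 2.6  circ (525.6,440.5) d=59.5
tL 625 rect c=(387.5,276.3) 79.9x80.6 ang 1.8  circ (386.3,276.6) d=83.2
tQ 875 rect c=(620.8,-222.8) 85.6x86.0 ang 36.3  circ (621.0,-222.8) d=117.7
tT 1345 rect c=(507.6,-446.1) 87.0x129.2 ang 83.1  circ (507.8,-446.9) d=153.3
side0
large 156 rect c=(663.3,1.6) 70.2x63.8 ang 65.5  circ (664.2,1.5) d=72.3 zmed 0.0681
small 156 rect c=(386.9,-302.0) 38.3x37.1 ang 68.0  circ (387.4,-301.5) d=40.4 zmed 0.0564
square 231 rect c=(446.0,-88.3) 63.2x56.1 ang 81.8  circ (446.0,-87.9) d=81.8 zmed 0.0624
trough 180 rect c=(644.3,240.6) 111.6x60.4 ang 44.0  circ (644.7,240.1) d=119.9 zmed 0.0582
jar 270 rect c=(456.7,89.5) 66.4x56.8 ang 75.4  circ (456.6,89.6) d=66.6 zmed 0.0831Traceback (most recent call last):
  File "<stdin>", line 17, in <module>
ValueError: attempt to get argmax of an empty sequence
```

Top-view fits, in mm and degrees, where the angle is the direction of the side or long axis:

| Item | Position | Angle |
|---|---|---|
| Trough | (644, 248) | 43.8° |
| Large pot | (663, 8) | – |
| Small pot | (386, −296.5) | – |
| Square pot | (444, −82.5) | 82.3° |
| Trough tray | (507.7, −446.5) | −6.9° |
| Small tray | (526, 440) | – |
| Large tray | (387, 276.5) | – |
| Square tray | (621, −222.8) | 36.3° |

Tool x currently points at 69.7°. I'll take the trough first, gripping across its width with tool x at 133.8°.

```bash
python3 -m creep '[{"x":0.5,"y":-0.32,"az":0.03,"grip":1},{"x":0.989,"y":-0.646,"az":0.06,"grip":1},{"x":0.989,"y":-0.646,"az":0.06,"grip":1},{"x":0.989,"y":-0.646,"az":0.06,"grip":1},{"x":0.989,"y":-0.646,"az":0.06,"grip":1}]' 50
python3 -m creep '[{"x":0.989,"y":-0.646,"az":0.06,"grip":1},{"x":0.989,"y":-0.646,"az":0.06,"grip":1},{"x":0.989,"y":-0.646,"az":0.06,"grip":1},{"x":0.989,"y":-0.646,"az":0.06,"grip":1}]'
python3 -m creep '[{"x":0.989,"y":-0.646,"az":0.058,"grip":1},{"x":0.989,"y":-0.646,"az":0.058,"grip":1},{"x":0.989,"y":-0.646,"az":0.058,"grip":1},{"x":0.989,"y":-0.646,"az":0.058,"grip":1},{"x":0.989,"y":-0.646,"az":0.058,"grip":1}]'
```

```text
$[0]: bad value
$[0]: bad value
$[0]: bad value
```

```bash
python3 -m creep '[{"ax":0,"ay":0,"az":0.03,"x":0.5,"y":-0.32,"z":0,"grip":1},{"ax":0,"ay":0,"az":0.06,"x":0.989,"y":-0.646,"z":0,"grip":1},{"ax":0,"ay":0,"az":0.06,"x":0.989,"y":-0.646,"z":0,"grip":1},{"ax":0,"ay":0,"az":0.06,"x":0.989,"y":-0.646,"z":0,"grip":1},{"ax":0,"ay":0,"az":0.06,"x":0.989,"y":-0.646,"z":0,"grip":1}]' 50
```

```text
clock: 0.6
eef_pos: [0.351, 0.4398, 0.2307]
orientation: [2.201, 2.239, -0.001]
contact_force: [-0.9, 0.6, 0.1]
grip_width: 0.997
```

```bash
python3 -m creep '[{"ax":0,"ay":0,"az":0.06,"x":0.989,"y":-0.646,"z":0,"grip":1},{"ax":0,"ay":0,"az":0.06,"x":0.989,"y":-0.646,"z":0,"grip":1},{"ax":0,"ay":0,"az":0.06,"x":0.989,"y":-0.646,"z":0,"grip":1},{"ax":0,"ay":0,"az":0.06,"x":0.989,"y":-0.646,"z":0,"grip":1}]'
python3 -m creep '[{"ax":0,"ay":0,"az":0.058,"x":0.989,"y":-0.646,"z":0,"grip":1},{"ax":0,"ay":0,"az":0.058,"x":0.989,"y":-0.646,"z":0,"grip":1},{"ax":0,"ay":0,"az":0.058,"x":0.989,"y":-0.646,"z":0,"grip":1},{"ax":0,"ay":0,"az":0.058,"x":0.989,"y":-0.646,"z":0,"grip":1},{"ax":0,"ay":0,"az":0.058,"x":0.989,"y":-0.646,"z":0,"grip":1},{"ax":0,"ay":0,"az":0.058,"x":0.989,"y":-0.646,"z":0,"grip":1}]'
```

```text
clock: 1.0
eef_pos: [0.4974, 0.3442, 0.2308]
orientation: [1.735, 2.619, -0.001]
contact_force: [-0.0, 0.4, -0.7]
grip_width: 1.0
clock: 1.6
eef_pos: [0.6437, 0.249, 0.2302]
orientation: [-1.232, -2.887, 0.001]
contact_force: [-0.4, 0.1, -0.0]
grip_width: 1.002
```

```bash
python3 -m creep '[{"ax":0,"ay":0,"az":0,"x":0.005,"y":-0.006,"z":-0.33,"grip":1},{"ax":0,"ay":0,"az":0,"x":0.005,"y":-0.006,"z":-0.66,"grip":1},{"ax":0,"ay":0,"az":0,"x":0.005,"y":-0.006,"z":-0.85,"grip":1},{"ax":0,"ay":0,"az":0,"x":0.005,"y":-0.006,"z":-0.96,"grip":1}]'
python3 -m creep '[{"ax":0,"ay":0,"az":0,"x":0,"y":0,"z":-0.15,"grip":1},{"ax":0,"ay":0,"az":0,"x":0,"y":0,"z":-0.3,"grip":1},{"ax":0,"ay":0,"az":0,"x":0,"y":0,"z":-0.45,"grip":1},{"ax":0,"ay":0,"az":0,"x":0,"y":0,"z":-0.45,"grip":1}]'
```

```text
clock: 2.0
eef_pos: [0.6407, 0.249, 0.0831]
orientation: [-1.227, -2.885, 0.006]
contact_force: [-0.2, -0.0, -1.3]
grip_width: 1.0
clock: 2.4
eef_pos: [0.6418, 0.2485, 0.017]
orientation: [-1.228, -2.886, 0.005]
contact_force: [-0.9, 0.3, -0.7]
grip_width: 1.003
```

No contact on the way down. Closing on the trough.

```bash
python3 -m creep '[{"ax":0,"ay":0,"az":0,"x":0,"y":0,"z":0,"grip":-1},{"ax":0,"ay":0,"az":0,"x":0,"y":0,"z":0,"grip":-1},{"ax":0,"ay":0,"az":0,"x":0,"y":0,"z":0,"grip":-1},{"ax":0,"ay":0,"az":0,"x":0,"y":0,"z":0,"grip":-1},{"ax":0,"ay":0,"az":0,"x":0,"y":0,"z":0,"grip":-1},{"ax":0,"ay":0,"az":0,"x":0,"y":0,"z":0,"grip":-1},{"ax":0,"ay":0,"az":0,"x":0,"y":0,"z":0,"grip":-1},{"ax":0,"ay":0,"az":0,"x":0,"y":0,"z":0,"grip":-1}]' 50
```

```text
clock: 3.2
eef_pos: [0.6469, 0.2485, 0.0226]
orientation: [1.231, 2.887, 0.005]
contact_force: [-0.3, 1.6, 5.4]
grip_width: 0.644
```

```bash
python3 - <<'E'
from rig import arm,eyes
import cv2
p,d=eyes.grab_frame("side");cv2.imwrite("pics/g1.png",cv2.resize(p[50:250,150:400,::-1],(800,640))[:600])
s=arm.sense();print({k:s[k].round(3) if hasattr(s[k],'round') else s[k] for k in("clock","eef_pos","orientation","contact_force","moment","grip_width","qvel")})
E
```

```text
{'clock': 3.25, 'eef_pos': array([0.647, 0.249, 0.023]), 'orientation': array([1.231, 2.887, 0.005]), 'contact_force': array([-0.312,  0.858,  5.963]), 'moment': array([0.037, 0.133, 0.014]), 'grip_width': 0.6537249672737042, 'qvel': array([ 0.001, -0.001,  0.001, -0.   , -0.002,  0.   ])}
```

View pics/g1.png

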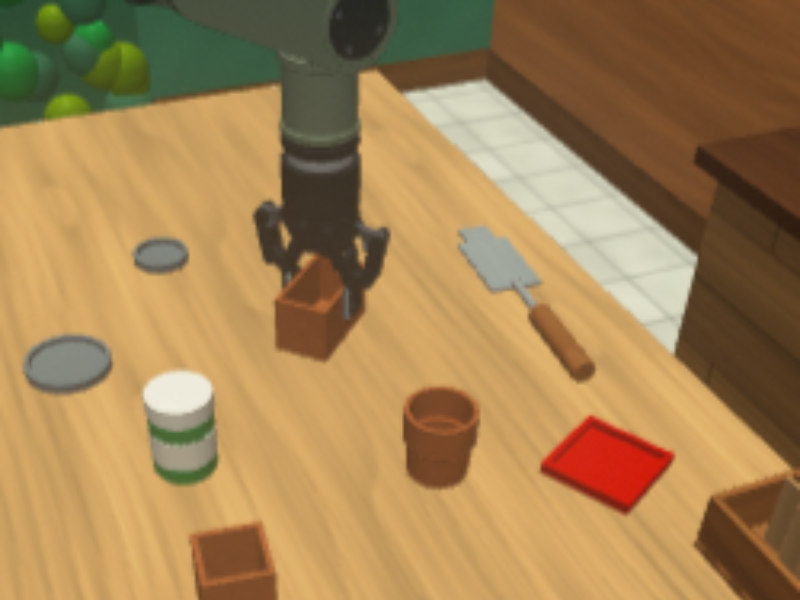

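The picture shows both fingers on the trough's long walls at about (320,300). Lifting.

```bash
python3 -m creep '[{"ax":0,"ay":0,"az":0,"x":0,"y":0,"z":0.1,"grip":-1},{"ax":0,"ay":0,"az":0,"x":0,"y":0,"z":0.3,"grip":-1},{"ax":0,"ay":0,"az":0,"x":0,"y":0,"z":0.55,"grip":-1},{"ax":0,"ay":0,"az":0,"x":0,"y":0,"z":0.8,"grip":-1},{"ax":0,"ay":0,"az":0,"x":0,"y":0,"z":0.9,"grip":-1},{"ax":0,"ay":0,"az":0,"x":0,"y":0,"z":0.9,"grip":-1}]'
```

```text
clock: 3.85
eef_pos: [0.647, 0.2482, 0.1586]
orientation: [1.23, 2.885, 0.006]
contact_force: [-0.0, -0.6, -2.8]
grip_width: 0.653
```

```bash
python3 -m creep '[{"ax":0,"ay":0,"az":-0.008,"x":-0.04,"y":-0.2,"z":0,"grip":-1},{"ax":0,"ay":0,"az":-0.016,"x":-0.1,"y":-0.5,"z":0,"grip":-1},{"ax":0,"ay":0,"az":-0.0282,"x":-0.16,"y":-0.8,"z":0,"grip":-1},{"ax":0,"ay":0,"az":-0.0282,"x":-0.186,"y":-0.926,"z":0,"grip":-1}]'
python3 -m creep '[{"ax":0,"ay":0,"az":-0.008,"x":-0.05,"y":-0.25,"z":0,"grip":-1},{"ax":0,"ay":0,"az":-0.016,"x":-0.1,"y":-0.5,"z":0,"grip":-1},{"ax":0,"ay":0,"az":-0.0282,"x":-0.16,"y":-0.8,"z":0,"grip":-1},{"ax":0,"ay":0,"az":-0.0282,"x":-0.186,"y":-0.926,"z":0,"grip":-1}]'
python3 -m creep '[{"ax":0,"ay":0,"az":-0.008,"x":-0.05,"y":-0.25,"z":0,"grip":-1},{"ax":0,"ay":0,"az":-0.016,"x":-0.1,"y":-0.5,"z":0,"grip":-1},{"ax":0,"ay":0,"az":-0.0282,"x":-0.16,"y":-0.8,"z":0,"grip":-1},{"ax":0,"ay":0,"az":-0.0282,"x":-0.186,"y":-0.926,"z":0,"grip":-1}]'
python3 -m creep '[{"ax":0,"ay":0,"az":-0.008,"x":-0.05,"y":-0.25,"z":0,"grip":-1},{"ax":0,"ay":0,"az":-0.016,"x":-0.1,"y":-0.5,"z":0,"grip":-1},{"ax":0,"ay":0,"az":-0.0282,"x":-0.16,"y":-0.8,"z":0,"grip":-1},{"ax":0,"ay":0,"az":-0.0282,"x":-0.186,"y":-0.926,"z":0,"grip":-1}]'
python3 -m creep '[{"ax":0,"ay":0,"az":-0.008,"x":-0.05,"y":-0.25,"z":0,"grip":-1},{"ax":0,"ay":0,"az":-0.016,"x":-0.1,"y":-0.5,"z":0,"grip":-1},{"ax":0,"ay":0,"az":-0.0282,"x":-0.16,"y":-0.8,"z":0,"grip":-1},{"ax":0,"ay":0,"az":-0.0282,"x":-0.186,"y":-0.926,"z":0,"grip":-1},{"ax":0,"ay":0,"az":-0.0282,"x":-0.186,"y":-0.926,"z":0,"grip":-1},{"ax":0,"ay":0,"az":-0.0282,"x":-0.186,"y":-0.926,"z":0,"grip":-1}]'
```

```text
clock: 4.25
eef_pos: [0.614, 0.1052, 0.1511]
orientation: [-1.486, -2.762, 0.008]
contact_force: [-0.3, -0.1, -2.6]
grip_width: 0.646
clock: 4.65
eef_pos: [0.587, -0.0329, 0.1523]
orientation: [-1.725, -2.622, 0.004]
contact_force: [0.2, 0.2, -1.6]
grip_width: 0.648
clock: 5.05
eef_pos: [0.5593, -0.1716, 0.1525]
orientation: [-1.95, -2.459, 0.003]
contact_force: [-0.1, 0.1, -3.0]
grip_width: 0.648
clock: 5.45
eef_pos: [0.5316, -0.3107, 0.1525]
orientation: [-2.16, -2.277, 0.002]
contact_force: [0.5, 0.4, -3.1]
grip_width: 0.645
clock: 6.05
eef_pos: [0.5051, -0.4454, 0.1529]
orientation: [-2.349, -2.081, -0.002]
contact_force: [0.0, 1.1, -2.2]
grip_width: 0.648
```

```bash
python3 -m creep '[{"ax":0,"ay":0,"az":0,"x":0.031,"y":-0.019,"z":-0.15,"grip":-1},{"ax":0,"ay":0,"az":0,"x":0.031,"y":-0.019,"z":-0.35,"grip":-1},{"ax":0,"ay":0,"az":0,"x":0.031,"y":-0.019,"z":-0.55,"grip":-1},{"ax":0,"ay":0,"az":0,"x":0.031,"y":-0.019,"z":-0.68,"grip":-1},{"ax":0,"ay":0,"az":0,"x":0.031,"y":-0.019,"z":-0.74,"grip":-1},{"ax":0,"ay":0,"az":0,"x":0.031,"y":-0.019,"z":-0.74,"grip":-1},{"ax":0,"ay":0,"az":0,"x":0.031,"y":-0.019,"z":-0.74,"grip":-1}]'
python3 - <<'E'
from rig import arm,eyes
import cv2,numpy as np
a=[]
for n,(u,v) in(("side",(317,365)),("top",(425,221))):
    p,d=eyes.grab_frame(n);u0=min(max(u-70,0),372);v0=min(max(v-75,0),234)
    a.append(cv2.resize(p[v0:v0+150,u0:u0+140,::-1],(390,418)))
cv2.imwrite("pics/pl1.png",np.hstack(a))
print(arm.sense()["contact_force"],arm.sense()["eef_pos"])
E
```

```text
clock: 6.75
eef_pos: [0.5112, -0.4493, 0.0448]
orientation: [2.35, 2.083, 0.0]
contact_force: [0.7, -0.6, -2.0]
grip_width: 0.651
[-0.12271417 -0.23928449 -1.7193569 ] [ 0.51144704 -0.450364    0.04590821]
```

View pics/pl1.png

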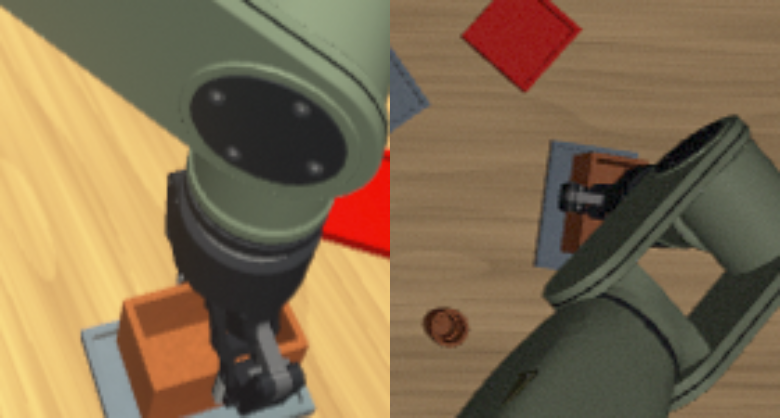

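```bash
python3 - <<'E'
from rig import arm,eyes
from h import *
p,d=eyes.grab_frame("top");c=eyes.camera_params("top");T=c["T"];K=[c["fx"],c["fy"],c["cx"],c["cy"]]
W=cloud(p,d,T,K);hsv=cv2.cvtColor(p,cv2.COLOR_RGB2HSV)
m=(hsv[...,0]<14)&(hsv[...,1]>100)&(np.hypot(W[...,0]-.51,W[...,1]+.447)<.09)&(W[...,2]>.03)
v,u=np.nonzero(m);print(len(u),u.min(),u.max(),v.min(),v.max(),np.percentile(W[m][:,2],[2,50,90,99]).round(3))
R=W[m];r=R[R[:,2]>.075];print(fit(r[:,:2]))
a=np.deg2rad(-6.9);q=(r[:,:2]-[.5077,-.4465])@np.array([[np.cos(a),-np.sin(a)],[np.sin(a),np.cos(a)]])
print((np.percentile(q,[1,99],axis=0)*1000).round(1), (q.min(0)*1000).round(1),(q.max(0)*1000).round(1))
E
```

```text
291 417 471 192 236 [0.03  0.067 0.086 0.353]
rect c=(524.2,-425.7) 73.9x104.2 ang 63.3  circ (518.4,-441.6) d=108.1
[[-37.9 -25.5]
 [ 52.8  46.6]] [-40.6 -29.8] [56.5 58.9]
```

```bash
python3 - <<'E'
from rig import arm,eyes
from h import *
for n in("top","side"):
    p,d=eyes.grab_frame(n);c=eyes.camera_params(n);T=c["T"];K=[c["fx"],c["fy"],c["cx"],c["cy"]]
    W=cloud(p,d,T,K);hsv=cv2.cvtColor(p,cv2.COLOR_RGB2HSV)
    m=(hsv[...,0]<14)&(hsv[...,1]>100)&(np.hypot(W[...,0]-.51,W[...,1]+.447)<.09)&(W[...,2]>.074)&(W[...,2]<.094)
    a=np.deg2rad(-6.9);q=((W[m][:,:2]-[.5077,-.4465])@np.array([[np.cos(a),-np.sin(a)],[np.sin(a),np.cos(a)]])*1000).round(0).astype(int)
    print(n,len(q),np.median(W[m][:,2]))
    print("x",np.histogram(q[:,0],np.arange(-70,75,5)));print("y",np.histogram(q[:,1],np.arange(-50,55,5)))
E
```

```text
top 107 0.08231426580499979
x (array([ 0,  0,  0,  0,  0,  2,  2,  5,  7,  6,  4,  5,  2,  0,  1,  0,  0,
        1,  6,  5,  7,  5,  4, 24, 21,  0,  0,  0]), array([-70, -65, -60, -55, -50, -45, -40, -35, -30, -25, -20, -15, -10,
        -5,   0,   5,  10,  15,  20,  25,  30,  35,  40,  45,  50,  55,
        60,  65,  70]))
y (array([ 0,  0,  0,  0,  1,  3,  5,  4,  4,  4,  4,  4,  2,  6, 35, 35,  0,
        0,  0,  0]), array([-50, -45, -40, -35, -30, -25, -20, -15, -10,  -5,   0,   5,  10,
        15,  20,  25,  30,  35,  40,  45,  50]))
side 474 0.08210225025527673
x (array([  0,   0,   0,   0,  10, 132,  30,  25,  32,  27,  32,  27,  29,
        20,   1,   0,   4,   1,   0,   0,   0,   8,  15,  22,  59,   0,
         0,   0]), array([-70, -65, -60, -55, -50, -45, -40, -35, -30, -25, -20, -15, -10,
        -5,   0,   5,  10,  15,  20,  25,  30,  35,  40,  45,  50,  55,
        60,  65,  70]))
y (array([ 0,  0,  0, 93, 96, 26, 26, 26, 25, 13, 12, 12, 12, 55, 77,  1,  0,
        0,  0,  0]), array([-50, -45, -40, -35, -30, -25, -20, -15, -10,  -5,   0,   5,  10,
        15,  20,  25,  30,  35,  40,  45,  50]))
```

The trough is centred within about 3 mm and aligned. Its underside is about 22 mm up, so I'll lower it slowly.

```bash
python3 -m creep '[{"ax":0,"ay":0,"az":0,"x":-0.02,"y":0,"z":-0.02,"grip":-1},{"ax":0,"ay":0,"az":0,"x":-0.02,"y":0,"z":-0.04,"grip":-1},{"ax":0,"ay":0,"az":0,"x":-0.02,"y":0,"z":-0.06,"grip":-1},{"ax":0,"ay":0,"az":0,"x":-0.02,"y":0,"z":-0.08,"grip":-1},{"ax":0,"ay":0,"az":0,"x":-0.02,"y":0,"z":-0.09,"grip":-1},{"ax":0,"ay":0,"az":0,"x":-0.02,"y":0,"z":-0.1,"grip":-1}]'
python3 -m creep '[{"ax":0,"ay":0,"az":0,"x":0,"y":0,"z":-0.005,"grip":-1},{"ax":0,"ay":0,"az":0,"x":0,"y":0,"z":-0.01,"grip":-1},{"ax":0,"ay":0,"az":0,"x":0,"y":0,"z":-0.01,"grip":-1}]'
```

```text
clock: 7.6
eef_pos: [0.5071, -0.4495, 0.0284]
orientation: [-2.352, -2.082, 0.0]
contact_force: [0.7, -0.3, -2.7]
grip_width: 0.647
clock: 7.9
eef_pos: [0.5073, -0.4497, 0.0278]
orientation: [2.352, 2.082, 0.0]
contact_force: [-1.7, 1.0, 0.4]
grip_width: 0.646
```

Contact felt: the force went from −2.7 N to about 0, and TCP z is 27.8 mm against 27.6 predicted. Opening now.

```bash
python3 -m creep '[{"ax":0,"ay":0,"az":0,"x":0,"y":0,"z":-0.008,"grip":-1},{"ax":0,"ay":0,"az":0,"x":0,"y":0,"z":-0.008,"grip":0.4},{"ax":0,"ay":0,"az":0,"x":0,"y":0,"z":-0.008,"grip":0.5},{"ax":0,"ay":0,"az":0,"x":0,"y":0,"z":-0.008,"grip":0.7},{"ax":0,"ay":0,"az":0,"x":0,"y":0,"z":-0.008,"grip":1},{"ax":0,"ay":0,"az":0,"x":0,"y":0,"z":-0.008,"grip":1},{"ax":0,"ay":0,"az":0,"x":0,"y":0,"z":-0.008,"grip":1},{"ax":0,"ay":0,"az":0,"x":0,"y":0,"z":-0.008,"grip":1}]'
```

```text
clock: 8.7
eef_pos: [0.5072, -0.4495, 0.026]
orientation: [-2.352, -2.083, -0.0]
contact_force: [0.3, 0.4, -0.1]
grip_width: 1.001
```

```bash
python3 -m creep '[{"ax":0,"ay":0,"az":0,"x":0,"y":0,"z":0.15,"grip":1},{"ax":0,"ay":0,"az":0,"x":0,"y":0,"z":0.45,"grip":1},{"ax":0,"ay":0,"az":0,"x":0,"y":0,"z":0.75,"grip":1},{"ax":0,"ay":0,"az":0,"x":-0.2,"y":0.25,"z":0.8,"grip":1},{"ax":0,"ay":0,"az":0,"x":-0.4,"y":0.5,"z":0.8,"grip":1},{"ax":0,"ay":0,"az":0,"x":-0.6,"y":0.75,"z":0.8,"grip":1},{"ax":0,"ay":0,"az":0,"x":-0.805,"y":1,"z":0.8,"grip":1},{"ax":0,"ay":0,"az":0,"x":-0.805,"y":1,"z":0.8,"grip":1}]'
python3 - <<'E'
from rig import arm,eyes
from h import *
for n in("top","side"):
    p,d=eyes.grab_frame(n);c=eyes.camera_params(n);np.savez(f"{n}1.npz",p=p,d=d,T=c["T"],K=[c["fx"],c["fy"],c["cx"],c["cy"]])
    cv2.imwrite(f"pics/{n}1.png",p[:,:,::-1])
print(arm.sense()["eef_pos"])
E
```

```text
clock: 9.5
eef_pos: [0.38, -0.2913, 0.1422]
orientation: [-2.341, -2.075, -0.0]
contact_force: [0.4, 0.7, 0.0]
grip_width: 1.0
[ 0.38564468 -0.29844926  0.14589147]
```

View pics/side1.png

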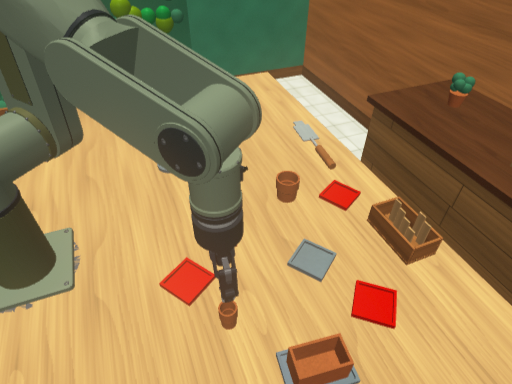

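View pics/top1.png

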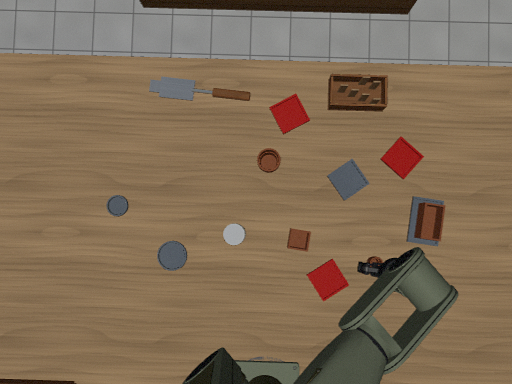

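The trough sits inside its tray at top (430,221) and side (320,358). Descending on the small pot.

```bash
python3 -m creep '[{"ax":0,"ay":0,"az":0,"x":0.002,"y":0.012,"z":-0.2,"grip":1},{"ax":0,"ay":0,"az":0,"x":0.002,"y":0.012,"z":-0.45,"grip":1},{"ax":0,"ay":0,"az":0,"x":0.002,"y":0.012,"z":-0.65,"grip":1},{"ax":0,"ay":0,"az":0,"x":0.002,"y":0.012,"z":-0.78,"grip":1},{"ax":0,"ay":0,"az":0,"x":0.002,"y":0.012,"z":-0.82,"grip":1},{"ax":0,"ay":0,"az":0,"x":0.002,"y":0.012,"z":-0.82,"grip":1},{"ax":0,"ay":0,"az":0,"x":0.002,"y":0.012,"z":-0.82,"grip":1}]'
```

```text
clock: 10.3
eef_pos: [0.3881, -0.2994, 0.0243]
orientation: [2.35, 2.081, 0.0]
contact_force: [-0.0, 0.2, -1.3]
grip_width: 1.004
```

```bash
python3 -m creep '[{"ax":0,"ay":0,"az":0,"x":0,"y":0.01,"z":0,"grip":0.3},{"ax":0,"ay":0,"az":0,"x":0,"y":0.01,"z":0,"grip":0},{"ax":0,"ay":0,"az":0,"x":0,"y":0.01,"z":0,"grip":-0.1},{"ax":0,"ay":0,"az":0,"x":0,"y":0.01,"z":0,"grip":-0.3},{"ax":0,"ay":0,"az":0,"x":0,"y":0.01,"z":0,"grip":-1},{"ax":0,"ay":0,"az":0,"x":0,"y":0.01,"z":0,"grip":-1},{"ax":0,"ay":0,"az":0,"x":0,"y":0.01,"z":0,"grip":-1},{"ax":0,"ay":0,"az":0,"x":0,"y":0.01,"z":0,"grip":-1}]' 40
python3 -m creep '[{"ax":0,"ay":0,"az":0,"x":0,"y":0,"z":0,"grip":-1},{"ax":0,"ay":0,"az":0,"x":0,"y":0,"z":0,"grip":-1}]'
```

```text
clock: 11.1
eef_pos: [0.3873, -0.2967, 0.024]
orientation: [2.351, 2.082, 0.0]
contact_force: [-0.9, 0.9, 6.2]
grip_width: 0.447
clock: 11.3
eef_pos: [0.3872, -0.2967, 0.024]
orientation: [2.351, 2.082, 0.0]
contact_force: [0.2, 0.9, 6.0]
grip_width: 0.447
```

```bash
python3 -m creep '[{"ax":0,"ay":0,"az":0,"x":0,"y":0,"z":0.1,"grip":-1},{"ax":0,"ay":0,"az":0,"x":0,"y":0,"z":0.3,"grip":-1},{"ax":0,"ay":0,"az":0,"x":0,"y":0,"z":0.55,"grip":-1},{"ax":0,"ay":0,"az":0,"x":0,"y":0,"z":0.8,"grip":-1},{"ax":0,"ay":0,"az":0,"x":0,"y":0,"z":0.9,"grip":-1},{"ax":0,"ay":0,"az":0,"x":0,"y":0,"z":0.9,"grip":-1}]'
```

```text
clock: 11.9
eef_pos: [0.3882, -0.2979, 0.161]
orientation: [2.347, 2.078, 0.0]
contact_force: [0.0, 0.2, -1.2]
grip_width: 0.446
```

```bash
python3 -m creep '[{"ax":0,"ay":0,"az":0,"x":0.1,"y":0.2,"z":0,"grip":-1},{"ax":0,"ay":0,"az":0,"x":0.23,"y":0.48,"z":0,"grip":-1},{"ax":0,"ay":0,"az":0,"x":0.35,"y":0.75,"z":0,"grip":-1},{"ax":0,"ay":0,"az":0,"x":0.46,"y":0.984,"z":0,"grip":-1}]'
python3 -m creep '[{"ax":0,"ay":0,"az":0,"x":0.11,"y":0.24,"z":0,"grip":-1},{"ax":0,"ay":0,"az":0,"x":0.23,"y":0.5,"z":0,"grip":-1},{"ax":0,"ay":0,"az":0,"x":0.35,"y":0.75,"z":0,"grip":-1},{"ax":0,"ay":0,"az":0,"x":0.46,"y":0.984,"z":0,"grip":-1}]'
python3 -m creep '[{"ax":0,"ay":0,"az":0,"x":0,"y":0.24,"z":0,"grip":-1},{"ax":0,"ay":0,"az":0,"x":0,"y":0.5,"z":0,"grip":-1},{"ax":0,"ay":0,"az":0,"x":0,"y":0.75,"z":0,"grip":-1},{"ax":0,"ay":0,"az":0,"x":0,"y":0.984,"z":0,"grip":-1}]'
python3 -m creep '[{"ax":0,"ay":0,"az":0,"x":0,"y":0.24,"z":0,"grip":-1},{"ax":0,"ay":0,"az":0,"x":0,"y":0.5,"z":0,"grip":-1},{"ax":0,"ay":0,"az":0,"x":0,"y":0.75,"z":0,"grip":-1},{"ax":0,"ay":0,"az":0,"x":0,"y":0.984,"z":0,"grip":-1}]'
python3 -m creep '[{"ax":0,"ay":0,"az":0,"x":0,"y":0.24,"z":0,"grip":-1},{"ax":0,"ay":0,"az":0,"x":0,"y":0.5,"z":0,"grip":-1},{"ax":0,"ay":0,"az":0,"x":0,"y":0.75,"z":0,"grip":-1},{"ax":0,"ay":0,"az":0,"x":0,"y":0.94,"z":0,"grip":-1},{"ax":0,"ay":0,"az":0,"x":0,"y":0.984,"z":0,"grip":-1},{"ax":0,"ay":0,"az":0,"x":0,"y":0.984,"z":0,"grip":-1},{"ax":0,"ay":0,"az":0,"x":0,"y":0.984,"z":0,"grip":-1}]'
```

```text
clock: 12.3
eef_pos: [0.4547, -0.1462, 0.1559]
orientation: [-2.349, -2.08, 0.002]
contact_force: [0.1, 0.7, -1.1]
grip_width: 0.449
clock: 12.7
eef_pos: [0.5238, 0.001, 0.1558]
orientation: [-2.349, -2.081, 0.004]
contact_force: [1.1, -0.4, -0.3]
grip_width: 0.448
clock: 13.1
eef_pos: [0.523, 0.1481, 0.1556]
orientation: [-2.35, -2.082, 0.005]
contact_force: [0.5, 0.7, -0.5]
grip_width: 0.442
clock: 13.5
eef_pos: [0.523, 0.2953, 0.1553]
orientation: [-2.35, -2.082, 0.006]
contact_force: [0.2, -0.4, -0.5]
grip_width: 0.444
clock: 14.2
eef_pos: [0.5242, 0.4402, 0.1564]
orientation: [2.352, 2.082, -0.005]
contact_force: [-0.4, -0.5, -0.8]
grip_width: 0.441
```

```bash
python3 -m creep '[{"ax":0,"ay":0,"az":0,"x":0.019,"y":0,"z":-0.15,"grip":-1},{"ax":0,"ay":0,"az":0,"x":0.019,"y":0,"z":-0.35,"grip":-1},{"ax":0,"ay":0,"az":0,"x":0.019,"y":0,"z":-0.55,"grip":-1},{"ax":0,"ay":0,"az":0,"x":0.019,"y":0,"z":-0.68,"grip":-1},{"ax":0,"ay":0,"az":0,"x":0.019,"y":0,"z":-0.74,"grip":-1},{"ax":0,"ay":0,"az":0,"x":0.019,"y":0,"z":-0.74,"grip":-1},{"ax":0,"ay":0,"az":0,"x":0.019,"y":0,"z":-0.74,"grip":-1}]'
python3 - <<'E'
from rig import arm,eyes
from h import *
a=[]
for n,(u,v) in(("side",(200,125)),("top",(118,205))):
    p,d=eyes.grab_frame(n);u0=min(max(u-50,0),412);v0=min(max(v-60,0),274)
    a.append(cv2.resize(p[v0:v0+110,u0:u0+100,::-1],(390,429)))
    c=eyes.camera_params(n);T=c["T"];K=[c["fx"],c["fy"],c["cx"],c["cy"]]
    W=cloud(p,d,T,K);hsv=cv2.cvtColor(p,cv2.COLOR_RGB2HSV)
    m=(hsv[...,0]<14)&(hsv[...,1]>100)&(np.hypot(W[...,0]-.526,W[...,1]-.44)<.05)&(W[...,2]>.02)&(W[...,2]<.1)
    if m.sum()>5: print(n,m.sum(),np.percentile(W[m],[1,50,99],axis=0).round(4))
cv2.imwrite("pics/pl2.png",np.hstack(a))
print(arm.sense()["contact_force"],arm.sense()["eef_pos"])
E
```

```text
clock: 14.9
eef_pos: [0.5286, 0.4415, 0.0482]
orientation: [2.353, 2.081, 0.003]
contact_force: [0.5, 0.4, -0.0]
grip_width: 0.444
side 57 [[0.5113 0.4169 0.0275]
 [0.5172 0.4278 0.043 ]
 [0.538  0.4503 0.0889]]
[ 0.57026582  0.53699798 -1.07991898] [0.52900828 0.44227122 0.04921932]
```

View pics/pl2.png

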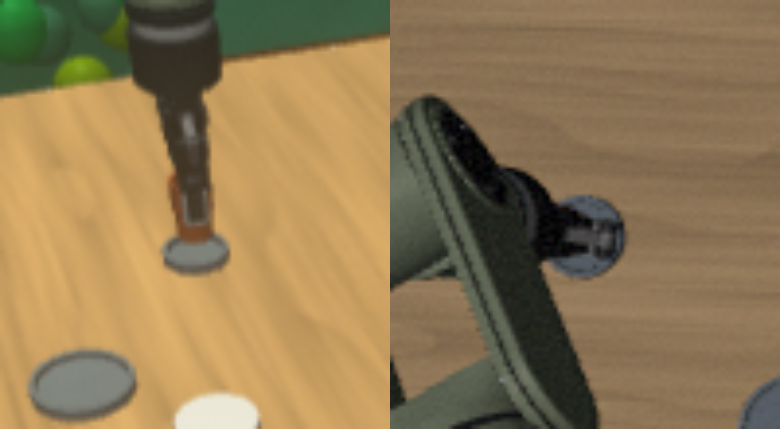

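The pot hangs over the small tray at about (195,230) in the left crop. Lowering gently.

```bash
python3 -m creep '[{"ax":0,"ay":0,"az":0,"x":-0.013,"y":-0.015,"z":-0.02,"grip":-1},{"ax":0,"ay":0,"az":0,"x":-0.013,"y":-0.015,"z":-0.04,"grip":-1},{"ax":0,"ay":0,"az":0,"x":-0.013,"y":-0.015,"z":-0.06,"grip":-1},{"ax":0,"ay":0,"az":0,"x":-0.013,"y":-0.015,"z":-0.08,"grip":-1},{"ax":0,"ay":0,"az":0,"x":-0.013,"y":-0.015,"z":-0.1,"grip":-1},{"ax":0,"ay":0,"az":0,"x":-0.013,"y":-0.015,"z":-0.11,"grip":-1}]'
python3 -m creep '[{"ax":0,"ay":0,"az":0,"x":0,"y":0,"z":-0.007,"grip":-1},{"ax":0,"ay":0,"az":0,"x":0,"y":0,"z":-0.014,"grip":-1},{"ax":0,"ay":0,"az":0,"x":0,"y":0,"z":-0.014,"grip":-1}]'
```

```text
clock: 15.6
eef_pos: [0.5253, 0.4393, 0.0299]
orientation: [-2.352, -2.083, 0.001]
contact_force: [0.3, 0.1, -0.9]
grip_width: 0.443
clock: 15.9
eef_pos: [0.5257, 0.4394, 0.0291]
orientation: [2.352, 2.083, -0.0]
contact_force: [-0.9, -1.1, 2.8]
grip_width: 0.443
```

Contact at TCP z of 29.1 mm against 29 predicted, with +2.8 N. Releasing, then rising.

```bash
python3 -m creep '[{"ax":0,"ay":0,"az":0,"x":0,"y":0,"z":0,"grip":0},{"ax":0,"ay":0,"az":0,"x":0,"y":0,"z":0,"grip":0.1},{"ax":0,"ay":0,"az":0,"x":0,"y":0,"z":0,"grip":0.3},{"ax":0,"ay":0,"az":0,"x":0,"y":0,"z":0,"grip":0.6},{"ax":0,"ay":0,"az":0,"x":0,"y":0,"z":0,"grip":1},{"ax":0,"ay":0,"az":0,"x":0,"y":0,"z":0,"grip":1},{"ax":0,"ay":0,"az":0,"x":0,"y":0,"z":0,"grip":1},{"ax":0,"ay":0,"az":0,"x":0,"y":0,"z":0,"grip":1}]'
python3 -m creep '[{"ax":0,"ay":0,"az":0,"x":0,"y":0,"z":0.15,"grip":1},{"ax":0,"ay":0,"az":0,"x":0,"y":0,"z":0.4,"grip":1},{"ax":0,"ay":0,"az":0,"x":0,"y":0,"z":0.7,"grip":1},{"ax":0,"ay":0,"az":0,"x":0,"y":0,"z":0.95,"grip":1}]'
```

```text
clock: 16.7
eef_pos: [0.5256, 0.4395, 0.0285]
orientation: [-2.352, -2.083, 0.0]
contact_force: [-0.4, 0.0, -0.2]
grip_width: 1.0
clock: 17.1
eef_pos: [0.5259, 0.4397, 0.1733]
orientation: [2.352, 2.083, 0.002]
contact_force: [0.8, 0.4, -0.0]
grip_width: 1.001
```

```bash
python3 -m creep '[{"ax":0,"ay":0,"az":0,"x":0.15,"y":-0.48,"z":0,"grip":1},{"ax":0,"ay":0,"az":0,"x":0.305,"y":-0.8,"z":0,"grip":1},{"ax":0,"ay":0,"az":0,"x":0.305,"y":-0.96,"z":0,"grip":1}]'
python3 -m creep '[{"ax":0,"ay":0,"az":0,"x":0.1,"y":-0.3,"z":0,"grip":1},{"ax":0,"ay":0,"az":0,"x":0.2,"y":-0.6,"z":0,"grip":1},{"ax":0,"ay":0,"az":0,"x":0.305,"y":-0.96,"z":0,"grip":1},{"ax":0,"ay":0,"az":0,"x":0.305,"y":-0.96,"z":0,"grip":1}]'
python3 -m creep '[{"ax":0,"ay":0,"az":0,"x":0.1,"y":-0.3,"z":0,"grip":1},{"ax":0,"ay":0,"az":0,"x":0.2,"y":-0.6,"z":0,"grip":1},{"ax":0,"ay":0,"az":0,"x":0.305,"y":-0.9,"z":0,"grip":1},{"ax":0,"ay":0,"az":0,"x":0.305,"y":-0.96,"z":0,"grip":1},{"ax":0,"ay":0,"az":0,"x":0.305,"y":-0.96,"z":0,"grip":1},{"ax":0,"ay":0,"az":0,"x":0.305,"y":-0.96,"z":0,"grip":1}]'
python3 - <<'E'
from rig import arm,eyes
from h import *
for n in("top","side"):
    p,d=eyes.grab_frame(n);c=eyes.camera_params(n);np.savez(f"{n}2.npz",p=p,d=d,T=c["T"],K=[c["fx"],c["fy"],c["cx"],c["cy"]])
    cv2.imwrite(f"pics/{n}2.png",p[:,:,::-1])
    W=cloud(p,d,c["T"],[c["fx"],c["fy"],c["cx"],c["cy"]]);hsv=cv2.cvtColor(p,cv2.COLOR_RGB2HSV);br=(hsv[...,0]<14)&(hsv[...,1]>100)
    for k,x,y,h in(("small",.526,.44,.063),("trough",.508,-.4465,.065)):
        m=br&(np.hypot(W[...,0]-x,W[...,1]-y)<.075)&(W[...,2]>h-.008)&(W[...,2]<h+.012)
        if m.sum()>10:
            v,u=np.nonzero(m);print(n,k,m.sum(),fit(rays(c["T"],[c["fx"],c["fy"],c["cx"],c["cy"]],np.c_[u,v],h)),np.median(W[m][:,2]))
print(arm.sense()["eef_pos"])
E
```

```text
clock: 17.4
eef_pos: [0.5722, 0.296, 0.1719]
orientation: [2.35, 2.083, 0.004]
contact_force: [1.6, 0.2, 0.4]
grip_width: 1.003
clock: 17.8
eef_pos: [0.6185, 0.1471, 0.1712]
orientation: [2.357, 2.073, -0.001]
contact_force: [0.6, 1.0, 0.5]
grip_width: 0.998
clock: 18.4
eef_pos: [0.662, 0.0103, 0.1707]
orientation: [-2.35, -2.082, -0.0]
contact_force: [-0.2, 0.1, 0.2]
grip_width: 0.999
top small 66 rect c=(523.2,437.8) 35.0x37.1 ang 28.4  circ (523.6,437.4) d=38.4 0.06286852625017691
top trough 260 rect c=(505.9,-447.3) 58.8x99.4 ang 82.9  circ (506.5,-446.7) d=112.7 0.06431999296035673
side small 42 rect c=(525.0,429.9) 41.7x32.2 ang 69.2  circ (524.5,429.1) d=46.4 0.05984753381939495
side trough 718 rect c=(506.5,-451.7) 58.7x101.3 ang 83.0  circ (506.9,-452.5) d=114.8 0.06412237243654723
[0.66201025 0.01106611 0.17084269]
```

View pics/top2.png

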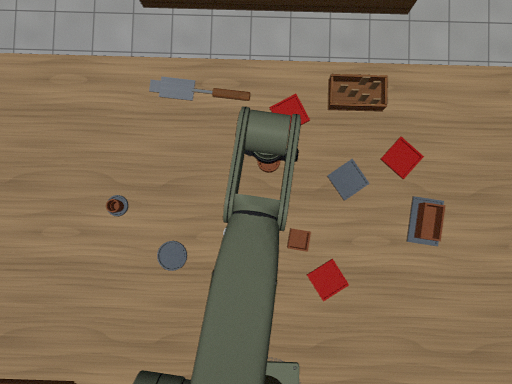

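The small pot (118,205) and the trough (428,221) are within about 3 mm of their trays' centres at the right height. Now down over the large pot.

```bash
python3 -m creep '[{"ax":0,"ay":0,"az":0,"x":0.006,"y":-0.018,"z":-0.2,"grip":1},{"ax":0,"ay":0,"az":0,"x":0.006,"y":-0.018,"z":-0.4,"grip":1},{"ax":0,"ay":0,"az":0,"x":0.006,"y":-0.018,"z":-0.5,"grip":1},{"ax":0,"ay":0,"az":0,"x":0.006,"y":-0.018,"z":-0.5,"grip":1}]'
python3 -m creep '[{"ax":0,"ay":0,"az":0,"x":0,"y":0,"z":-0.08,"grip":1},{"ax":0,"ay":0,"az":0,"x":0,"y":0,"z":-0.16,"grip":1},{"ax":0,"ay":0,"az":0,"x":0,"y":0,"z":-0.25,"grip":1},{"ax":0,"ay":0,"az":0,"x":0,"y":0,"z":-0.34,"grip":1},{"ax":0,"ay":0,"az":0,"x":0,"y":0,"z":-0.42,"grip":1},{"ax":0,"ay":0,"az":0,"x":0,"y":0,"z":-0.45,"grip":1},{"ax":0,"ay":0,"az":0,"x":0,"y":0,"z":-0.45,"grip":1}]'
```

```text
clock: 18.9
eef_pos: [0.6606, 0.008, 0.0926]
orientation: [-2.346, -2.081, 0.007]
contact_force: [0.2, 0.7, -0.1]
grip_width: 1.002
clock: 19.6
eef_pos: [0.6625, 0.0063, 0.0269]
orientation: [-2.351, -2.081, 0.003]
contact_force: [-0.3, 0.0, -0.5]
grip_width: 0.997
```

```bash
python3 -m creep '[{"ax":0,"ay":0,"az":0,"x":0,"y":0.01,"z":0.01,"grip":0.8},{"ax":0,"ay":0,"az":0,"x":0,"y":0.01,"z":0.01,"grip":0.7},{"ax":0,"ay":0,"az":0,"x":0,"y":0.01,"z":0.01,"grip":0.6},{"ax":0,"ay":0,"az":0,"x":0,"y":0.01,"z":0.01,"grip":0.5},{"ax":0,"ay":0,"az":0,"x":0,"y":0.01,"z":0.01,"grip":-1},{"ax":0,"ay":0,"az":0,"x":0,"y":0.01,"z":0.01,"grip":-1},{"ax":0,"ay":0,"az":0,"x":0,"y":0.01,"z":0.01,"grip":-1},{"ax":0,"ay":0,"az":0,"x":0,"y":0.01,"z":0.01,"grip":-1}]' 50
python3 -m creep '[{"ax":0,"ay":0,"az":0,"x":0,"y":0,"z":0.05,"grip":-1},{"ax":0,"ay":0,"az":0,"x":0,"y":0,"z":0.1,"grip":-1},{"ax":0,"ay":0,"az":0,"x":0,"y":0,"z":0.15,"grip":-1},{"ax":0,"ay":0,"az":0,"x":0,"y":0,"z":0.15,"grip":-1}]'
```

```text
clock: 20.4
eef_pos: [0.6644, 0.0077, 0.0312]
orientation: [2.351, 2.082, 0.002]
contact_force: [-0.2, 0.3, 5.6]
grip_width: 0.744
clock: 20.8
eef_pos: [0.6643, 0.0076, 0.0538]
orientation: [2.351, 2.082, 0.002]
contact_force: [0.4, 0.1, -1.6]
grip_width: 0.745
```

```bash
python3 - <<'E'
from rig import arm,eyes
from h import *
p,d=eyes.grab_frame("side")
cv2.imwrite("pics/lg.png",cv2.resize(p[110:220,230:350,::-1],(654,600)))
print(arm.sense()["contact_force"],arm.sense()["moment"],arm.sense()["eef_pos"])
E
```

```text
[ 0.59926522  0.63045164 -3.06468774] [-0.02131999  0.00486784 -0.0219049 ] [0.66394978 0.00767358 0.05323515]
```

View pics/lg.png

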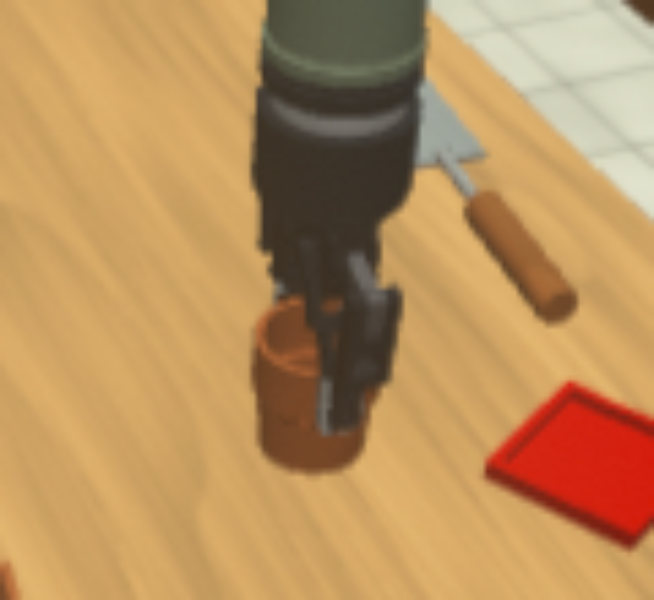

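The pot hangs upright in the grip with about 3 N of weight. Raising it and carrying it to the large tray.

```bash
python3 -m creep '[{"ax":0,"ay":0,"az":0,"x":0,"y":0,"z":0.15,"grip":-1},{"ax":0,"ay":0,"az":0,"x":0,"y":0,"z":0.4,"grip":-1},{"ax":0,"ay":0,"az":0,"x":0,"y":0,"z":0.65,"grip":-1},{"ax":0,"ay":0,"az":0,"x":0,"y":0,"z":0.77,"grip":-1},{"ax":0,"ay":0,"az":0,"x":0,"y":0,"z":0.77,"grip":-1}]'
python3 -m creep '[{"ax":0,"ay":0,"az":0,"x":-0.2,"y":0.22,"z":0,"grip":-1},{"ax":0,"ay":0,"az":0,"x":-0.4,"y":0.45,"z":0,"grip":-1},{"ax":0,"ay":0,"az":0,"x":-0.6,"y":0.68,"z":0,"grip":-1},{"ax":0,"ay":0,"az":0,"x":-0.8,"y":0.9,"z":0,"grip":-1}]'
python3 -m creep '[{"ax":0,"ay":0,"az":0,"x":-0.24,"y":0.22,"z":0,"grip":-1},{"ax":0,"ay":0,"az":0,"x":-0.48,"y":0.45,"z":0,"grip":-1},{"ax":0,"ay":0,"az":0,"x":-0.72,"y":0.68,"z":0,"grip":-1},{"ax":0,"ay":0,"az":0,"x":-0.95,"y":0.88,"z":0,"grip":-1},{"ax":0,"ay":0,"az":0,"x":-0.95,"y":0.88,"z":0,"grip":-1},{"ax":0,"ay":0,"az":0,"x":-0.95,"y":0.88,"z":0,"grip":-1}]'
```

```text
clock: 21.35
eef_pos: [0.6661, 0.0075, 0.1724]
orientation: [2.347, 2.079, 0.009]
contact_force: [-0.3, 0.2, -2.2]
grip_width: 0.746
clock: 21.75
eef_pos: [0.5405, 0.1437, 0.1653]
orientation: [-2.351, -2.08, 0.005]
contact_force: [0.6, 1.3, -3.3]
grip_width: 0.748
clock: 22.35
eef_pos: [0.399, 0.2749, 0.1662]
orientation: [-2.349, -2.086, 0.005]
contact_force: [-0.1, -1.0, -2.7]
grip_width: 0.746
```

```bash
python3 -m creep '[{"ax":0,"ay":0,"az":0,"x":-0.072,"y":0.011,"z":-0.15,"grip":-1},{"ax":0,"ay":0,"az":0,"x":-0.072,"y":0.011,"z":-0.35,"grip":-1},{"ax":0,"ay":0,"az":0,"x":-0.072,"y":0.011,"z":-0.55,"grip":-1},{"ax":0,"ay":0,"az":0,"x":-0.072,"y":0.011,"z":-0.67,"grip":-1},{"ax":0,"ay":0,"az":0,"x":-0.072,"y":0.011,"z":-0.72,"grip":-1},{"ax":0,"ay":0,"az":0,"x":-0.072,"y":0.011,"z":-0.72,"grip":-1},{"ax":0,"ay":0,"az":0,"x":-0.072,"y":0.011,"z":-0.72,"grip":-1}]'
python3 - <<'E'
from rig import arm,eyes
from h import *
p,d=eyes.grab_frame("side")
cv2.imwrite("pics/pl3.png",cv2.resize(p[80:200,110:240,::-1],(650,600)))
print(arm.sense()["contact_force"],arm.sense()["eef_pos"])
E
```

```text
clock: 23.05
eef_pos: [0.3913, 0.2763, 0.0605]
orientation: [2.353, 2.081, 0.002]
contact_force: [0.8, 0.1, -2.3]
grip_width: 0.743
[ 0.05870055  0.95395127 -2.3726979 ] [0.39162509 0.27660189 0.06102442]
```

View pics/pl3.png

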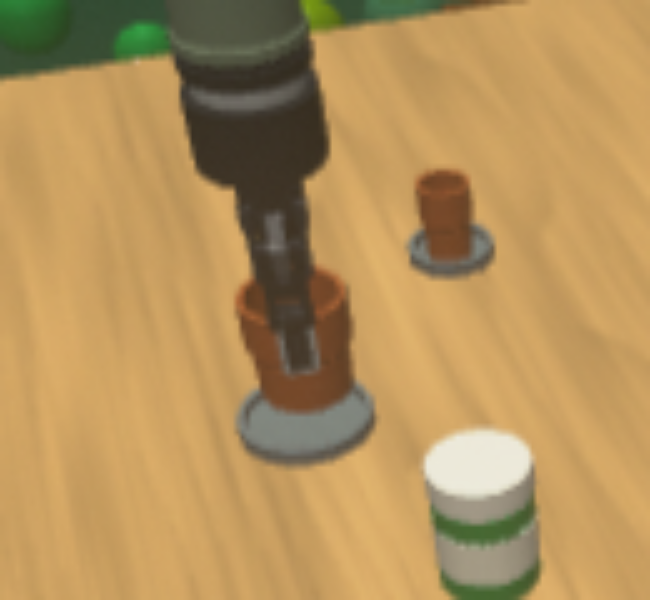

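The pot is above the large tray at about (300,400), and the small pot is upright in its tray. Lowering.

```bash
python3 -m creep '[{"ax":0,"ay":0,"az":0,"x":-0.022,"y":0,"z":-0.025,"grip":-1},{"ax":0,"ay":0,"az":0,"x":-0.022,"y":0,"z":-0.05,"grip":-1},{"ax":0,"ay":0,"az":0,"x":-0.022,"y":0,"z":-0.075,"grip":-1},{"ax":0,"ay":0,"az":0,"x":-0.022,"y":0,"z":-0.1,"grip":-1},{"ax":0,"ay":0,"az":0,"x":-0.022,"y":0,"z":-0.12,"grip":-1},{"ax":0,"ay":0,"az":0,"x":-0.022,"y":0,"z":-0.13,"grip":-1}]'
python3 -m creep '[{"ax":0,"ay":0,"az":0,"x":0,"y":0,"z":-0.007,"grip":-1},{"ax":0,"ay":0,"az":0,"x":0,"y":0,"z":-0.014,"grip":-1},{"ax":0,"ay":0,"az":0,"x":0,"y":0,"z":-0.014,"grip":-1}]'
```

```text
clock: 23.7
eef_pos: [0.3866, 0.2763, 0.04]
orientation: [-2.352, -2.083, 0.001]
contact_force: [0.0, -0.8, -2.9]
grip_width: 0.75
clock: 24.0
eef_pos: [0.3868, 0.2764, 0.0383]
orientation: [-2.352, -2.083, 0.0]
contact_force: [0.2, 0.1, -2.6]
grip_width: 0.75
```

```bash
python3 -m creep '[{"ax":0,"ay":0,"az":0,"x":0,"y":0,"z":-0.007,"grip":-1},{"ax":0,"ay":0,"az":0,"x":0,"y":0,"z":-0.014,"grip":-1},{"ax":0,"ay":0,"az":0,"x":0,"y":0,"z":-0.014,"grip":-1}]'
```

```text
clock: 24.3
eef_pos: [0.3869, 0.2765, 0.0363]
orientation: [2.352, 2.083, 0.0]
contact_force: [0.1, -1.2, -1.6]
grip_width: 0.75
```

```bash
python3 -m creep '[{"ax":0,"ay":0,"az":0,"x":0,"y":0,"z":-0.007,"grip":-1},{"ax":0,"ay":0,"az":0,"x":0,"y":0,"z":-0.007,"grip":-1},{"ax":0,"ay":0,"az":0,"x":0,"y":0,"z":-0.007,"grip":-1}]'
```

```text
clock: 24.6
eef_pos: [0.3869, 0.2765, 0.0362]
orientation: [2.352, 2.083, -0.0]
contact_force: [-3.4, -1.9, 6.3]
grip_width: 0.746
```

Firm contact at TCP z of 36.2 mm, as predicted. Releasing.

```bash
python3 -m creep '[{"ax":0,"ay":0,"az":0,"x":0,"y":0,"z":0,"grip":0.55},{"ax":0,"ay":0,"az":0,"x":0,"y":0,"z":0,"grip":0.6},{"ax":0,"ay":0,"az":0,"x":0,"y":0,"z":0,"grip":0.75},{"ax":0,"ay":0,"az":0,"x":0,"y":0,"z":0,"grip":1},{"ax":0,"ay":0,"az":0,"x":0,"y":0,"z":0,"grip":1},{"ax":0,"ay":0,"az":0,"x":0,"y":0,"z":0,"grip":1}]'
python3 -m creep '[{"ax":0,"ay":0,"az":0,"x":0,"y":0,"z":0.1,"grip":1},{"ax":0,"ay":0,"az":0,"x":0,"y":0,"z":0.3,"grip":1},{"ax":0,"ay":0,"az":0,"x":0,"y":0,"z":0.6,"grip":1},{"ax":0,"ay":0,"az":0,"x":0,"y":0,"z":0.9,"grip":1},{"ax":0,"ay":0,"az":0,"x":0,"y":0,"z":0.9,"grip":1}]'
```

```text
clock: 25.2
eef_pos: [0.3868, 0.2764, 0.0352]
orientation: [-2.352, -2.083, 0.0]
contact_force: [-0.1, -0.6, 1.3]
grip_width: 1.004
clock: 25.7
eef_pos: [0.3918, 0.2788, 0.1775]
orientation: [2.349, 2.08, 0.023]
contact_force: [1.3, 0.8, 1.2]
grip_width: 1.001
```

```bash
python3 -m creep '[{"ax":0,"ay":0,"az":0,"x":0.12,"y":-0.3,"z":0,"grip":1},{"ax":0,"ay":0,"az":0,"x":0.12,"y":-0.6,"z":0,"grip":1},{"ax":0,"ay":0,"az":0,"x":0.122,"y":-0.801,"z":0,"grip":1}]'
python3 -m creep '[{"ax":0,"ay":0,"az":0,"x":0.12,"y":-0.3,"z":0,"grip":1},{"ax":0,"ay":0,"az":0,"x":0.12,"y":-0.6,"z":0,"grip":1},{"ax":0,"ay":0,"az":0,"x":0.122,"y":-0.801,"z":0,"grip":1}]'
python3 -m creep '[{"ax":0,"ay":0,"az":0,"x":0.12,"y":-0.3,"z":0,"grip":1},{"ax":0,"ay":0,"az":0,"x":0.12,"y":-0.6,"z":0,"grip":1},{"ax":0,"ay":0,"az":0,"x":0.122,"y":-0.801,"z":0,"grip":1},{"ax":0,"ay":0,"az":0,"x":0.122,"y":-0.801,"z":0,"grip":1},{"ax":0,"ay":0,"az":0,"x":0.122,"y":-0.801,"z":0,"grip":1}]'
python3 - <<'E'
from rig import arm,eyes
from h import *
for n in("top","side"):
    p,d=eyes.grab_frame(n);c=eyes.camera_params(n)
    cv2.imwrite(f"pics/{n}3.png",p[:,:,::-1])
    W=cloud(p,d,c["T"],[c["fx"],c["fy"],c["cx"],c["cy"]]);hsv=cv2.cvtColor(p,cv2.COLOR_RGB2HSV);br=(hsv[...,0]<14)&(hsv[...,1]>100)
    for k,x,y,h in(("large",.387,.2765,.075),("square",.444,-.0825,.064),("jar",.456,.097,.084)):
        m=(br|(k=="jar"))&(np.hypot(W[...,0]-x,W[...,1]-y)<.06)&(W[...,2]>h-.008)&(W[...,2]<h+.008)
        if m.sum()>10:
            v,u=np.nonzero(m);print(n,k,m.sum(),fit(rays(c["T"],[c["fx"],c["fy"],c["cx"],c["cy"]],np.c_[u,v],h)),np.median(W[m][:,2]))
print(arm.sense()["eef_pos"],arm.sense()["orientation"])
E
```

```text
clock: 26.0
eef_pos: [0.4047, 0.1544, 0.1697]
orientation: [2.352, 2.082, -0.002]
contact_force: [-0.6, -0.5, -1.1]
grip_width: 1.001
clock: 26.3
eef_pos: [0.4232, 0.0337, 0.1697]
orientation: [2.354, 2.081, -0.001]
contact_force: [1.1, 0.5, 0.4]
grip_width: 0.999
clock: 26.8
eef_pos: [0.4412, -0.0842, 0.1695]
orientation: [-2.353, -2.079, 0.0]
contact_force: [-0.2, 1.0, 0.7]
grip_width: 1.0
top large 141 rect c=(387.8,275.9) 62.7x63.0 ang 2.3  circ (387.2,276.1) d=66.0 0.07428871194584086
top jar 372 rect c=(456.3,96.9) 57.0x57.2 ang 1.9  circ (455.1,97.2) d=59.4 0.08384525674104837
side large 124 rect c=(387.7,269.4) 70.0x63.3 ang 69.5  circ (389.4,268.4) d=72.9 0.07283904542751796
side square 214 rect c=(445.7,-88.4) 62.4x55.5 ang 81.8  circ (445.2,-89.4) d=78.8 0.06241709011417995
side jar 201 rect c=(448.3,89.4) 67.5x42.3 ang 87.1  circ (457.0,89.0) d=67.7 0.08309719700240303
[ 0.44128408 -0.08306045  0.16967432] [-2.35028814e+00 -2.08263533e+00  2.82095329e-04]
```

View pics/side3.png

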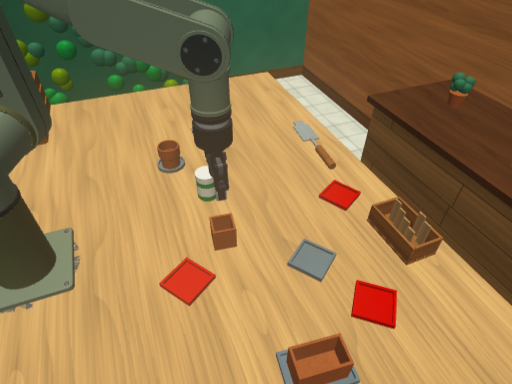

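The large pot is centred in its tray at side (170,158), and the jar hasn't moved. Now the square pot.

```bash
python3 -m creep '[{"ax":0,"ay":0,"az":-0.002,"x":0.018,"y":0.003,"z":-0.2,"grip":1},{"ax":0,"ay":0,"az":-0.002,"x":0.018,"y":0.003,"z":-0.4,"grip":1},{"ax":0,"ay":0,"az":-0.002,"x":0.018,"y":0.003,"z":-0.5,"grip":1},{"ax":0,"ay":0,"az":-0.002,"x":0.018,"y":0.003,"z":-0.5,"grip":1}]'
python3 -m creep '[{"ax":0,"ay":0,"az":0,"x":0,"y":0,"z":-0.08,"grip":1},{"ax":0,"ay":0,"az":0,"x":0,"y":0,"z":-0.16,"grip":1},{"ax":0,"ay":0,"az":0,"x":0,"y":0,"z":-0.26,"grip":1},{"ax":0,"ay":0,"az":0,"x":0,"y":0,"z":-0.36,"grip":1},{"ax":0,"ay":0,"az":0,"x":0,"y":0,"z":-0.44,"grip":1},{"ax":0,"ay":0,"az":0,"x":0,"y":0,"z":-0.46,"grip":1},{"ax":0,"ay":0,"az":0,"x":0,"y":0,"z":-0.46,"grip":1}]'
```

```text
clock: 27.3
eef_pos: [0.4419, -0.0812, 0.0926]
orientation: [-2.358, -2.067, 0.004]
contact_force: [0.2, 0.2, 0.8]
grip_width: 0.999
clock: 28.0
eef_pos: [0.4442, -0.0834, 0.0258]
orientation: [-2.364, -2.067, 0.001]
contact_force: [-0.9, 0.4, -0.4]
grip_width: 1.002
```

```bash
python3 -m creep '[{"ax":0,"ay":0,"az":0,"x":0,"y":0.005,"z":0,"grip":0.7},{"ax":0,"ay":0,"az":0,"x":0,"y":0.005,"z":0,"grip":0.5},{"ax":0,"ay":0,"az":0,"x":0,"y":0.005,"z":0,"grip":0.4},{"ax":0,"ay":0,"az":0,"x":0,"y":0.005,"z":0,"grip":0.3},{"ax":0,"ay":0,"az":0,"x":0,"y":0.005,"z":0,"grip":-1},{"ax":0,"ay":0,"az":0,"x":0,"y":0.005,"z":0,"grip":-1},{"ax":0,"ay":0,"az":0,"x":0,"y":0.005,"z":0,"grip":-1},{"ax":0,"ay":0,"az":0,"x":0,"y":0.005,"z":0,"grip":-1}]' 50
python3 -m creep '[{"ax":0,"ay":0,"az":0,"x":0,"y":0,"z":0.05,"grip":-1},{"ax":0,"ay":0,"az":0,"x":0,"y":0,"z":0.2,"grip":-1},{"ax":0,"ay":0,"az":0,"x":0,"y":0,"z":0.4,"grip":-1},{"ax":0,"ay":0,"az":0,"x":0,"y":0,"z":0.6,"grip":-1},{"ax":0,"ay":0,"az":0,"x":0,"y":0,"z":0.8,"grip":-1},{"ax":0,"ay":0,"az":0,"x":0,"y":0,"z":0.8,"grip":-1},{"ax":0,"ay":0,"az":0,"x":0,"y":0,"z":0.8,"grip":-1}]'
```

```text
clock: 28.8
eef_pos: [0.4451, -0.0831, 0.027]
orientation: [2.364, 2.067, 0.001]
contact_force: [-1.6, -0.4, 6.7]
grip_width: 0.649
clock: 29.5
eef_pos: [0.4444, -0.0828, 0.1464]
orientation: [2.365, 2.067, 0.001]
contact_force: [-1.5, 0.5, -1.4]
grip_width: 0.654
```

```bash
python3 -m creep '[{"ax":0,"ay":0,"az":-0.016,"x":0.15,"y":-0.12,"z":0,"grip":-1},{"ax":0,"ay":0,"az":-0.032,"x":0.35,"y":-0.28,"z":0,"grip":-1},{"ax":0,"ay":0,"az":-0.048,"x":0.5,"y":-0.4,"z":0,"grip":-1},{"ax":0,"ay":0,"az":-0.064,"x":0.589,"y":-0.467,"z":0,"grip":-1}]'
python3 -m creep '[{"ax":0,"ay":0,"az":-0.016,"x":0.15,"y":-0.12,"z":0,"grip":-1},{"ax":0,"ay":0,"az":-0.032,"x":0.35,"y":-0.28,"z":0,"grip":-1},{"ax":0,"ay":0,"az":-0.048,"x":0.5,"y":-0.4,"z":0,"grip":-1},{"ax":0,"ay":0,"az":-0.064,"x":0.589,"y":-0.467,"z":0,"grip":-1},{"ax":0,"ay":0,"az":-0.064,"x":0.589,"y":-0.467,"z":0,"grip":-1},{"ax":0,"ay":0,"az":-0.064,"x":0.589,"y":-0.467,"z":0,"grip":-1}]'
python3 -m creep '[{"ax":0,"ay":0,"az":0,"x":0,"y":0,"z":-0.12,"grip":-1},{"ax":0,"ay":0,"az":0,"x":0,"y":0,"z":-0.3,"grip":-1},{"ax":0,"ay":0,"az":0,"x":0,"y":0,"z":-0.45,"grip":-1},{"ax":0,"ay":0,"az":0,"x":0,"y":0,"z":-0.55,"grip":-1},{"ax":0,"ay":0,"az":0,"x":0,"y":0,"z":-0.6,"grip":-1},{"ax":0,"ay":0,"az":0,"x":0,"y":0,"z":-0.6,"grip":-1},{"ax":0,"ay":0,"az":0,"x":0,"y":0,"z":-0.6,"grip":-1}]'
python3 - <<'E'
from rig import arm,eyes
from h import *
p,d=eyes.grab_frame("side")
cv2.imwrite("pics/pl4.png",cv2.resize(p[180:300,250:380,::-1],(650,600)))
print(arm.sense()["contact_force"],arm.sense()["eef_pos"])
E
```

```text
clock: 29.9
eef_pos: [0.5328, -0.1537, 0.1436]
orientation: [-2.732, -1.546, 0.004]
contact_force: [-0.6, 0.5, -1.4]
grip_width: 0.649
clock: 30.5
eef_pos: [0.6193, -0.222, 0.1434]
orientation: [-2.981, -0.978, 0.006]
contact_force: [0.2, -0.2, -2.7]
grip_width: 0.648
clock: 31.2
eef_pos: [0.6217, -0.2231, 0.0572]
orientation: [2.984, 0.978, 0.002]
contact_force: [0.4, 0.6, -1.0]
grip_width: 0.65
[ 0.0939742  -0.07635648 -1.68217716] [ 0.62216129 -0.22336936  0.05775352]
```

View pics/pl4.png

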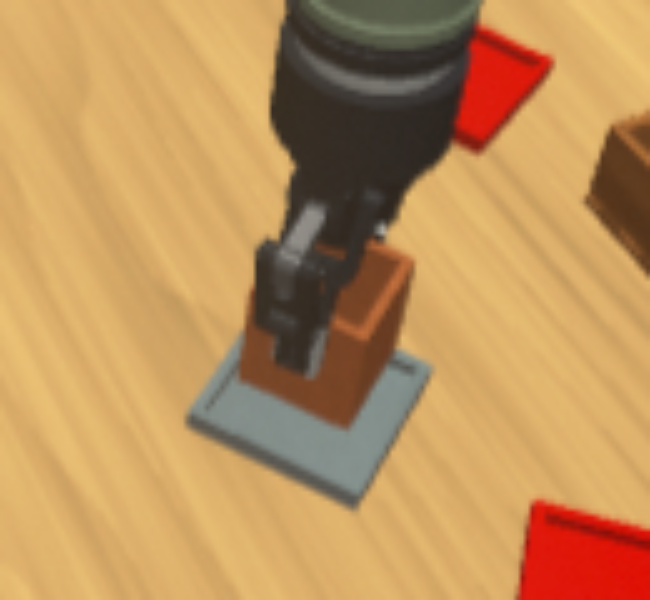

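The pot is above the grey square tray with its sides parallel. Lowering.

```bash
python3 -m creep '[{"ax":0,"ay":0,"az":0,"x":-0.006,"y":0.003,"z":-0.025,"grip":-1},{"ax":0,"ay":0,"az":0,"x":-0.006,"y":0.003,"z":-0.05,"grip":-1},{"ax":0,"ay":0,"az":0,"x":-0.006,"y":0.003,"z":-0.075,"grip":-1},{"ax":0,"ay":0,"az":0,"x":-0.006,"y":0.003,"z":-0.1,"grip":-1},{"ax":0,"ay":0,"az":0,"x":-0.006,"y":0.003,"z":-0.12,"grip":-1},{"ax":0,"ay":0,"az":0,"x":-0.006,"y":0.003,"z":-0.135,"grip":-1}]'
python3 -m creep '[{"ax":0,"ay":0,"az":0,"x":0,"y":0,"z":-0.007,"grip":-1},{"ax":0,"ay":0,"az":0,"x":0,"y":0,"z":-0.014,"grip":-1},{"ax":0,"ay":0,"az":0,"x":0,"y":0,"z":-0.014,"grip":-1}]'
```

```text
clock: 31.85
eef_pos: [0.62, -0.2224, 0.0354]
orientation: [-2.985, -0.977, 0.001]
contact_force: [-0.7, -0.1, -1.3]
grip_width: 0.648
clock: 32.15
eef_pos: [0.6202, -0.2225, 0.0338]
orientation: [-2.986, -0.977, 0.0]
contact_force: [-0.1, -0.1, -1.2]
grip_width: 0.647
```

```bash
python3 -m creep '[{"ax":0,"ay":0,"az":0,"x":0,"y":0,"z":-0.007,"grip":-1},{"ax":0,"ay":0,"az":0,"x":0,"y":0,"z":-0.012,"grip":-1},{"ax":0,"ay":0,"az":0,"x":0,"y":0,"z":-0.012,"grip":-1}]'
```

```text
clock: 32.45
eef_pos: [0.6203, -0.2225, 0.0321]
orientation: [2.986, 0.977, 0.0]
contact_force: [-0.2, -0.2, -1.7]
grip_width: 0.65
```

```bash
python3 -m creep '[{"ax":0,"ay":0,"az":0,"x":0,"y":0,"z":-0.007,"grip":-1},{"ax":0,"ay":0,"az":0,"x":0,"y":0,"z":-0.007,"grip":-1},{"ax":0,"ay":0,"az":0,"x":0,"y":0,"z":-0.007,"grip":-1}]'
```

```text
clock: 32.75
eef_pos: [0.6204, -0.2225, 0.0321]
orientation: [2.985, 0.977, 0.0]
contact_force: [-2.5, 2.3, 4.8]
grip_width: 0.648
```

Contact as predicted (+4.8 N). Releasing and backing off upward.

```bash
python3 -m creep '[{"ax":0,"ay":0,"az":0,"x":0,"y":0,"z":0,"grip":0.35},{"ax":0,"ay":0,"az":0,"x":0,"y":0,"z":0,"grip":0.45},{"ax":0,"ay":0,"az":0,"x":0,"y":0,"z":0,"grip":0.7},{"ax":0,"ay":0,"az":0,"x":0,"y":0,"z":0,"grip":1},{"ax":0,"ay":0,"az":0,"x":0,"y":0,"z":0,"grip":1},{"ax":0,"ay":0,"az":0,"x":0,"y":0,"z":0,"grip":1},{"ax":0,"ay":0,"az":0,"x":0,"y":0,"z":0,"grip":1}]'
python3 -m creep '[{"ax":0,"ay":0,"az":0,"x":0,"y":0,"z":0.1,"grip":1},{"ax":0,"ay":0,"az":0,"x":0,"y":0,"z":0.3,"grip":1},{"ax":0,"ay":0,"az":0,"x":0,"y":0,"z":0.6,"grip":1},{"ax":0,"ay":0,"az":0,"x":0,"y":0,"z":0.95,"grip":1},{"ax":0,"ay":0,"az":0,"x":0,"y":0,"z":0.95,"grip":1}]'
python3 -m creep '[{"ax":0,"ay":0,"az":0,"x":-0.3,"y":0.4,"z":0.2,"grip":1},{"ax":0,"ay":0,"az":0,"x":-0.6,"y":0.8,"z":0.4,"grip":1},{"ax":0,"ay":0,"az":0,"x":-0.8,"y":1,"z":0.4,"grip":1},{"ax":0,"ay":0,"az":0,"x":-0.8,"y":1,"z":0.4,"grip":1},{"ax":0,"ay":0,"az":0,"x":-0.8,"y":1,"z":0.4,"grip":1}]'
python3 - <<'E'
from rig import arm,eyes
from h import *
for n in("top","side"):
    p,d=eyes.grab_frame(n);c=eyes.camera_params(n)
    cv2.imwrite(f"pics/{n}4.png",p[:,:,::-1])
    W=cloud(p,d,c["T"],[c["fx"],c["fy"],c["cx"],c["cy"]]);hsv=cv2.cvtColor(p,cv2.COLOR_RGB2HSV);br=(hsv[...,0]<14)&(hsv[...,1]>100)
    for k,x,y,h in(("large",.387,.2765,.075),("small",.526,.44,.063),("square",.621,-.2228,.069),("trough",.508,-.4465,.065),("jar",.456,.097,.084)):
        m=(br|(k=="jar"))&(np.hypot(W[...,0]-x,W[...,1]-y)<.065)&(W[...,2]>h-.008)&(W[...,2]<h+.008)
        if m.sum()>10:
            v,u=np.nonzero(m);print(n,k,m.sum(),fit(rays(c["T"],[c["fx"],c["fy"],c["cx"],c["cy"]],np.c_[u,v],h)),np.median(W[m][:,2]))
print(arm.sense()["eef_pos"],arm.sense()["contact_force"],arm.sense()["clock"])
E
```

```text
clock: 33.45
eef_pos: [0.6203, -0.2225, 0.031]
orientation: [2.986, 0.977, -0.0]
contact_force: [0.6, 0.2, -0.0]
grip_width: 1.0
clock: 33.95
eef_pos: [0.6257, -0.2251, 0.1849]
orientation: [2.973, 0.973, 0.021]
contact_force: [1.2, 0.6, 0.3]
grip_width: 1.005
clock: 34.45
eef_pos: [0.4975, -0.0687, 0.2354]
orientation: [-2.983, -0.983, -0.002]
contact_force: [1.0, -0.8, -0.5]
grip_width: 0.998
top large 140 rect c=(387.8,275.9) 62.7x63.0 ang 2.3  circ (387.3,276.0) d=66.1 0.0742434496060741
top small 68 rect c=(523.0,437.0) 36.2x36.2 ang 2.7  circ (523.8,437.7) d=39.3 0.06241081366784296
top square 139 rect c=(619.0,-221.0) 54.4x57.1 ang 36.2  circ (618.7,-221.7) d=74.1 0.06870195905117216
top trough 254 rect c=(505.9,-447.5) 58.9x99.5 ang 83.4  circ (506.3,-448.4) d=111.0 0.064637885139749
top jar 374 rect c=(456.3,96.9) 57.0x57.2 ang 1.9  circ (454.9,96.9) d=59.7 0.08430964365649163
side large 121 rect c=(387.9,269.0) 72.1x62.6 ang 77.4  circ (391.2,268.2) d=73.5 0.0724640007491002
side small 46 rect c=(522.9,427.1) 48.4x35.5 ang 69.2  circ (525.1,426.2) d=50.8 0.06059427882712892
side square 268 rect c=(619.6,-226.7) 62.4x57.5 ang 36.6  circ (619.9,-226.9) d=80.6 0.06770959279168642
side trough 715 rect c=(506.8,-451.7) 58.4x100.8 ang 82.8  circ (506.9,-452.5) d=114.8 0.06408037064278238
side jar 271 rect c=(456.7,89.3) 66.7x56.8 ang 75.4  circ (456.4,89.4) d=67.1 0.08304746091343684
[ 0.50029063 -0.07188291  0.23496962] [0.39492019 0.15203827 0.46298808] 34.55
```

View pics/side4.png

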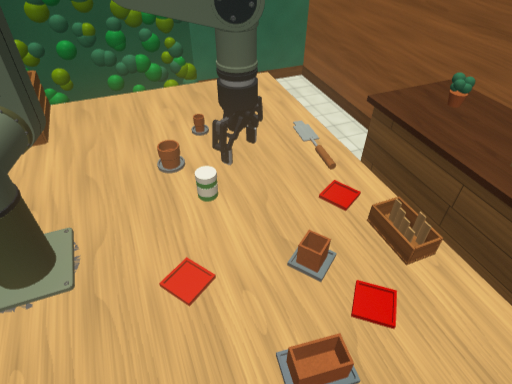

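View pics/top4.png

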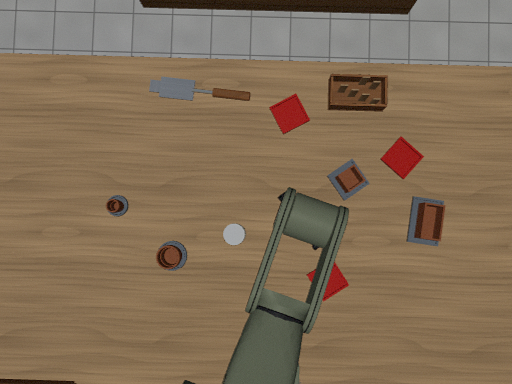

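All four pots sit in their own trays: large round (172,256), small round (118,205), square (348,180) and trough (428,221). The jar hasn't moved and the gripper is clear. Handing in.

```bash
python3 -c "
from rig import sign_off
print(sign_off())"
```

```text
the job is handed in; nothing more can be done
None
```

All four pots are standing in their own grey trays, and I handed the job in at about 34.6 s of the 115 s allowed. The hand-in gave no verdict.

I picked up each pot across its outside and lowered it slowly. The measured tool force at touchdown stayed below about 8 N.

Last checks, from the top camera:
- **Position:** each pot is within about 4 mm of its tray's centre. The small round pot is furthest off, at about 3 to 4 mm.
- **Height:** the rims match pots standing on the tray floors, within about 1 mm.
- **Alignment:** the square pot and the trough are within about 0.5° of their trays' sides.
- **Jar and gripper:** the jar has not measurably moved, and the gripper is clear of everything.

Two readings disagreed, and I don't think either matters:
- **Side camera:** it put the pots and the jar about 4 to 11 mm lower in y than the top camera did. It gave similar offsets before anything moved, because it also picks up the outer wall just below each rim, so I used the top camera.
- **Large pot grip:** the gripper read about 63 mm across the 66 mm collar, but the pot was held and set down upright.

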